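Set the strip cutter's length dial and zero its footage counter

ROBOT

A 7-joint arm with a two-finger parallel gripper is mounted at the origin on the work surface. World frame = base frame: x ahead of the robot, y to its left, z up, the work surface at z = 0. Lengths are in mm, angles in degrees, forces in N, time in s.
With the tool pointing down it reaches from about 350 to 900 mm from the base axis. Payload 19.9 kg.
Tool frame: the origin (TCP) lies on the centre line of the jaws, within the pads' length; the fingertips stand 19 mm ahead of it and the grasp point (between the pads) is the TCP; x points along the fingers, z is the direction in which the jaws open and shut, and the axes are right-handed (so a half turn about x gives the same grasp; the last joint's range is limited). The gripper opens to 85 mm and grips with 20 to 120 N. Pads are 22 mm wide; open, the fingers measure 114 mm over their backs; the gripper's body (76 mm by 85 mm) begins 54 mm behind the grasp point. The pads swing forward as they close: fully open they stand 13 mm farther back than shut.
Start: joints at [71.591, 23.915, -0.59, 92.452, 0.269, 63.638, -3.037], TCP at [172.599, -600.677, 250.26] pointing down, gripper open.
Joint ranges: [-161.28, 161.28], [-22.2, 115.67], [-73.04, 71.86], [3.21, 147.25], [-68.34, 248.33], [10.77, 114.83], [-161.83, 161.83]. Speed limits (degrees/s): [108.29, 108.29, 136.94, 136.94, 172.46, 172.46, 172.46].

INTERFACE

Orientations are given as a 3x3 rotation matrix whose columns are the frame's x, y, z axes.
In Python, from plant import * gives the robot as it stands.
- The arm moves only by the shell command python3 -m pendant 'ROWS' [OPENING] [FORCE]. ROWS is JSON, a list of rows, each an object of numbers: "dx", "dy", "dz": the shift along the world's x, y, z in cm; "twist": the turn about the world's z in rad. A call has 1 to 12 rows; each row is the pose to reach, as a shift and turn from the pose commanded when the call began; what a row does not reach only later rows make up. A row lasts 1/12 s, in which the tool goes at most 41.7 mm and 7.16 degrees, less where a joint would pass 70% of its speed; a pose out of reach is approached as far as the arm can. A call with a gripper value outside its range is refused whole. OPENING is the closure, from 0 (fully open) to 1 (shut), set as the call begins (- or left out, the last holds). The fingers move at their own pace and stop on an object; FORCE is the grip in N (left out, the last holds). Time passes only in rows, so rows that repeat a pose let the fingers close. It gives the time, the measured TCP pose, the force and the opening at its end, in the units of the state.
- observe(): the state, without advancing time (a new reading comes with each control period).
- get_image(name): name is "scene" or "top" or "wrist"; returns a dict with "image" (420x560x3 uint8, blue, green, red), "intrinsics" (3x3 intrinsics, pixels), "k1" (the pictures are not rectified: a ray, as slopes to the right and down, at radius r is drawn at 1 + k1 r^2 times it, then the intrinsics apply), "cam_to_world" (4x4, takes a point from camera to world coordinates). Camera axes: x right, y up, looking along -z (the intrinsics and any distortion apply to the point x, -y, -z); pixel columns grow to the right and rows downward; lengths in mm; the calibration is good to about 2 mm. A picture is of the moment at which its call begins. There is no depth.
- job_done(): hands the job in, once; it reports no verdict.
Trained networks look in a picture, given as the dict that the camera call returned (one of the last four; its "shot" number tells which), for a name from the list of things; names that differ only in an ending like _2 or _b are one class to them, and where a whole thing is asked for, a point or a joint stands for the part that bears it (a point fixed in the world has none). Each returns a list of dicts, best first, with "p" (0 to 1); they miss things now and then, are a little off and sometimes report something else, mostly with a low value. They report only what shows in the picture. A call takes as long as a camera call.
- silhouettes(picture, query): "pixels" (420x560 bool, what is visible of it) and "point" ([column, row] in pixels, amid what is visible of it).
The state is a dict: "t": time; "joint_pos": joint angles; "qd": joint speeds; "joint_efforts": joint torques, N m; "position": TCP position; "eef_rot": TCP orientation; "force": force on the tool from outside, world axes, zero at the start; "torque": the same for the moment, N m; "opening": finger opening in mm.
Only numpy, scipy, OpenCV 4.12 (cv2) and the standard library are available. Lean on these libraries where they do the work, as an engineer would, in place of code of your own. Each camera call takes 0.05 s, during which the arm holds its last target.

TASK

Get the foam-strip cutter ready for the next job: on the blue unit, turn the endless cut-length dial whichever way round is shorter until its white pointer lines up with the red tab, without shifting the tab. Then, on the grey unit, turn the orange reset knob of the footage counter counter-clockwise, back against its zero stop. Leave both set and let go, and leave the other things on the bench where they are.

Things in the scene. Friction and masses are not known exactly. Their poses are not given: they have to be found in the camera images.
- dial_unit: blue wedge-shaped control unit, 150 mm wide, with a white round scale (132 mm across) and a dark grey knob. It may stand left or right of the grey unit. Its sloping panel (on its own -x side) faces away from the robot, to the far side of the bench, and up, leaning 28 degrees from level: the knob's axis leans 28 degrees from vertical, away from the robot. Fixed. Origin: under the panel's centre, which is 63 mm up; rear edge 95 mm from it, 97 mm high
- dial_grip (a point): dial's knob: grey bar 50 long, 14 thick, 34 mm high (16 to 50 mm out from the panel) on a black skirt 76 mm across (10 to 16 mm out); the white line along one half of them is the pointer. Point: on the axis, 40 mm out from the panel, 10 mm short of the bar's end. Axes: z out of the panel along the knob's axis, x to the pointer end, y across the bar
- dial (a joint): the dial's knob; it turns endlessly either way, without stops or clicks, and stays where it is left (friction about 0.06 N m). Angle in rad for somebody facing the panel (seen from out along its normal): 0 with the pointer to the panel's upper edge, growing clockwise, a full turn being 6.283; the reading is not wrapped
- dial_pointer (a point): point 50 mm from the dial's axis in the direction of the white pointer, 8 mm out from the panel; axes as for dial_grip
- dial_tab (a joint): the red tab's place round the dial: the dial is set when joint dial equals it, give or take whole turns. Angle in rad for somebody facing the panel (seen from out along its normal): 0 with the tab to the panel's upper edge, growing clockwise. The tab is stiff (0.2 N m), is already set for the next job and must stay where it is
- tab_mark (a point): point on the red tab (8 mm wide, 19 mm long, from 41 to 60 mm from the dial's axis, 8 mm high), 50 mm from the axis and 8 mm out from the panel: where dial_pointer must come. Axes: z out of the panel, x from the dial's axis towards the tab
- tab_opposite (a point): point across the dial's axis from tab_mark, 50 mm from the axis: nothing is there, but turning the dial the longer way would carry its pointer past it
- counter_unit: grey wedge-shaped footage counter, 140 mm wide, with a black round scale (116 mm across) and an orange knob. Its sloping panel (on its own -x side) faces away from the robot, to the far side of the bench, and up, leaning 28 degrees from level: the knob's axis leans 28 degrees from vertical, away from the robot. Fixed. Origin: under the panel's centre, which is 63 mm up; rear edge 95 mm from it, 97 mm high
- counter_grip (a point): reset knob: orange bar 46 long, 14 thick, 34 mm high (16 to 50 mm out from the panel) on a black skirt 60 mm across (10 to 16 mm out); white line as on the dial. Brass pin 14 mm high, 46 mm from the axis by the green zero mark. Point: on the axis, 40 mm out from the panel, 10 mm short of the bar's end. Axes: z out of the panel along the knob's axis, x to the pointer end, y across the bar
- counter (a joint): the counter's reset knob, from 0 at its firm zero stop (pointer at the green mark, towards the panel's upper edge) to 4.2; it stays where it is left (friction about 0.05 N m) and does not spring back. Angle in rad for somebody facing the panel (seen from out along its normal): 0 with the pointer to the panel's upper edge, growing clockwise: counter-clockwise brings it to zero
- spool: bystander: small green thread spool, 36 mm across and 40 mm high, standing between the two units on their panel side; origin under its centre
- glue_bottle: bystander: orange bottle with a red cap, 54 mm across and 120 mm high, farther out than the units; origin under its centre
- spray_can: bystander: black and yellow spray can, 66 mm across and 190 mm high, on the far left; origin under its centre
- tape_roll: bystander: paper-coloured tape roll lying flat, 90 mm across and 24 mm high, in front on the right; origin under its centre
- screwdriver: bystander: screwdriver lying on the bench on the left; origin under it
- mallet: bystander: hammer lying on the bench on the right; origin under it
- staple_tray: bystander: blue open two-bay tray, 110 x 150 x 40 mm, on the left; origin under its centre

How it is judged:
By the outcome, as a careful person would: the job done as asked, in the order asked, and still so for the second after the job is handed in, with the robot touching nothing.
It also fails if it takes over 67 s, if anything falls off the work surface, if the arm or the gripper's body presses on something with over 40 N, if the wrist force passes 120 N, or if a joint passes its speed limit or range.

## Working session

There is one attempt and no reset: what is moved stays moved. The work goes in short steps, Python scripts to look and compute and a shell command to move; the robot and the scene stay as the last step left them, time stands still between calls to the robot, and variables do not carry over. Pictures are saved under pics/ and viewed, and the job is handed in when it is done.

```bash
ls; mkdir -p pics; python3 - <<'E'
from plant import *
import cv2
s=observe(); print(s)
for n in ["scene","top","wrist"]:
    p=get_image(n); cv2.imwrite(f"pics/a_{n}.png",p["image"]); print(n,p["intrinsics"],p["k1"],p["cam_to_world"],p["shot"])
E
```

```text
pics
{'t': 0.0, 'joint_pos': array([71.59026377, 23.94718971, -0.59029709, 92.48561409,  0.26669667,
       63.63855498, -3.03584576]), 'qd': array([-0.03515139,  0.01186226,  0.00330594,  0.08093036,  0.08934328,
       -0.05340674,  0.04723217]), 'joint_efforts': array([ 5.86081442e-04, -8.64446354e+01,  6.79112133e-01, -4.34902632e+01,
        1.91596703e-02,  7.44280347e-03,  1.06114311e-05]), 'position': array([ 172.52011056, -600.37633727,  249.6688393 ]), 'eef_rot': array([[-3.86209989e-04,  9.61107144e-01,  2.76175504e-01],
       [ 1.15882363e-03,  2.76175769e-01, -9.61106447e-01],
       [-9.99999254e-01, -5.11502111e-05, -1.22041551e-03]]), 'force': array([-0.06602114, -1.5271848 , -1.04409007]), 'torque': array([-0.04472121,  0.02944913,  0.02353894]), 'opening': 85.49715323721936}
scene [[456.82677989   0.         283.71090809]
 [  0.         456.82677989 205.74155963]
 [  0.           0.           1.        ]] -0.07101582084271588 [[-5.62637360e-01 -5.83421650e-01  5.85711857e-01  1.24222386e+03]
 [ 8.26702495e-01 -3.98330947e-01  3.97360593e-01  4.61788652e+02]
 [ 1.47
[... 278 characters left out ...]
0013 [[-2.46378975e-02  9.91383565e-01 -1.28653027e-01  4.41930518e+02]
 [-9.99696434e-01 -2.44176041e-02  3.28952168e-03  2.06942258e+00]
 [ 1.19779039e-04  1.28695020e-01  9.91684213e-01  1.08828331e+03]
 [ 0.00000000e+00  0.00000000e+00  0.00000000e+00  1.00000000e+00]] 2
wrist [[327.93305298   0.         279.78515844]
 [  0.         327.93305298 205.71803718]
 [  0.           0.           1.        ]] -0.03219976880722902 [[ 2.76970357e-01  9.26439683e-01  2.54944965e-01  2.37263782e+02]
 [-9.60877846e-01  2.67344131e-01  7.23939279e-02 -5.83038399e+02]
 [-1.08943258e-03 -2.65021941e-01  9.64241766e-01  3.73996189e+02]
 [ 0.00000000e+00  0.00000000e+00  0.00000000e+00  1.00000000e+00]] 3
```

View pics/a_scene.png

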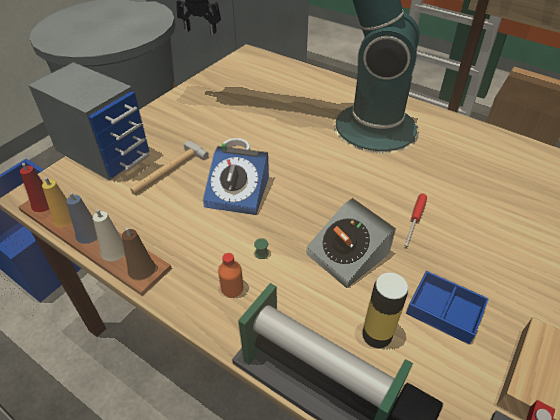

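View pics/a_top.png

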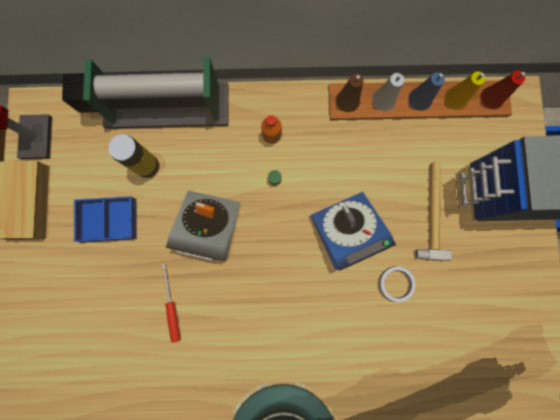

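The dial unit (blue) is at top-view px ~(351,228) on the right. The counter (grey) is at ~(204,226) on the left, with the spool at (275,178) between them. The top and scene views show all the parts, so I'll zoom in on both.

```bash
cat > h.py <<'E'
from plant import *
import numpy as np, cv2
def ray(p,uv):
    K=p["intrinsics"];k=p["k1"];d=np.array([(uv[0]-K[0,2])/K[0,0],(uv[1]-K[1,2])/K[1,1]])
    u=d.copy()
    for _ in range(30): u=d/(1+k*(u@u))
    T=p["cam_to_world"]; v=T[:3,:3]@np.array([u[0],-u[1],-1]); return T[:3,3],v
def atz(p,uv,z):
    o,v=ray(p,uv); return o+v*(z-o[2])/v[2]
def proj(p,P):
    P=np.atleast_2d(P);T=p["cam_to_world"];c=(P-T[:3,3])@T[:3,:3];u=np.stack([c[:,0]/-c[:,2],-c[:,1]/-c[:,2]],1)
    r=(u**2).sum(1,keepdims=True);u=u*(1+p["k1"]*r);K=p["intrinsics"]
    return u*[K[0,0],K[1,1]]+[K[0,2],K[1,2]]
E
python3 - <<'E'
from h import *
t=get_image("top");s=get_image("scene")
for p,n in((t,"top"),(s,"scene")):
  for q in("dial_unit","counter_unit","dial_grip","counter_grip","tab_mark","spool","dial_pointer"):
    for d in silhouettes(p,q)[:2]:
        m=d["pixels"];ys,xs=np.nonzero(m)
        print(n,q,round(d["p"],2),np.round(d["point"],1),m.sum(),xs.min(),xs.max(),ys.min(),ys.max(), np.round(atz(p,d["point"],63)))
i=t["image"];a=cv2.resize(i[180:275,300:400],None,fx=5,fy=5,interpolation=cv2.INTER_CUBIC);cv2.imwrite("pics/b1.png",a)
a=cv2.resize(i[180:275,160:260],None,fx=5,fy=5,interpolation=cv2.INTER_CUBIC);cv2.imwrite("pics/b2.png",a)
i=s["image"];a=cv2.resize(i[140:220,195:280],None,fx=6,fy=6,interpolation=cv2.INTER_CUBIC);cv2.imwrite("pics/b3.png",a)
a=cv2.resize(i[190:290,300:405],None,fx=5,fy=5,interpolation=cv2.INTER_CUBIC);cv2.imwrite("pics/b4.png",a)
E
```

```text
top dial_unit 0.67 [350.6 232.5] 3991 311 395 192 270 [ 513. -182.   63.]
top dial_unit 0.39 [134.5 157.8] 1370 109 159 134 177 [719. 365.  63.]
top counter_unit 0.85 [207.  225.8] 3698 166 240 190 260 [538. 178.  63.]
top counter_unit 0.66 [269.8 128.9] 457 262 281 115 142 [787.  15.  63.]
top dial_grip 0.55 [348.3 220.4] 641 335 363 205 233 [ 543. -178.   63.]
top counter_grip 0.8 [207.7 212.9] 411 194 217 202 224 [571. 176.  63.]
top counter_grip 0.71 [409.6 285.5] 501 378 414 267 301 [ 378. -322.   63.]
top spool 0.46 [273.4 175.8] 151 269 281 170 184 [662.   8.  63.]
top dial_pointer 0.77 [349.3 222.2] 651 335 363 205 233 [ 539. -180.   63.]
top dial_pointer 0.73 [435.2 224.8] 1294 415 451 162 259 [ 527. -397.   63.]
scene dial_unit 0.65 [237.3 180.4] 3655 203 268 143 214 [ 538. -171.   63.]
scene counter_unit 0.9 [354.1 245.3] 4614 307 394 199 287 [563. 205.  63.]
scene dial_grip 0.67 [232.9 177.6] 564 219 246 164 190 [ 535. -188.   63.]
scene counter_grip 0.69 [342.1 234.8] 460 332 355 227 250 [550. 165.  63.]
scene counter_grip 0.45 [237.1 179.9] 3704 202 269 144 214 [ 536. -172.   63.]
scene spool 0.7 [234.8 177.3] 532 220 246 164 189 [ 531. -184.   63.]
scene spool 0.62 [261.4 245.9] 246 254 267 237 257 [690.  23.  63.]
scene dial_pointer 0.62 [233.3 176.6] 574 220 246 164 190 [ 532. -190.   63.]
```

View pics/b1.png

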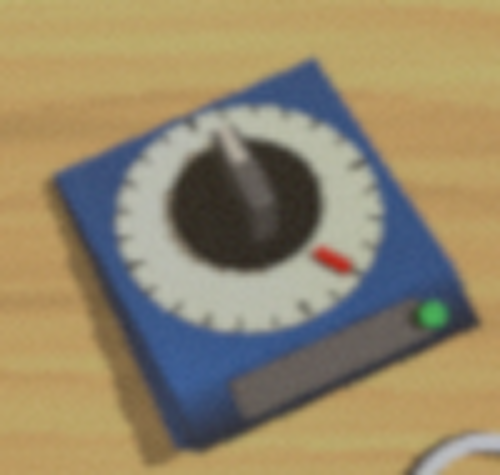

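View pics/b2.png

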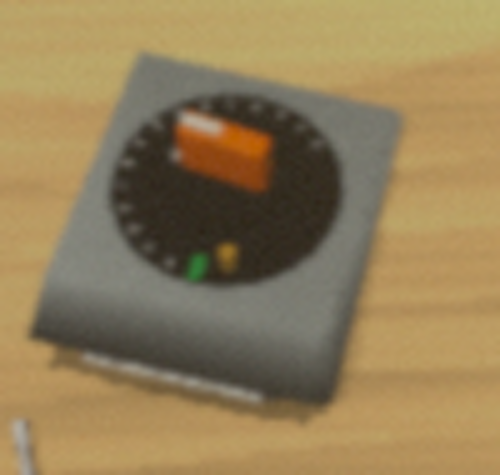

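View pics/b3.png

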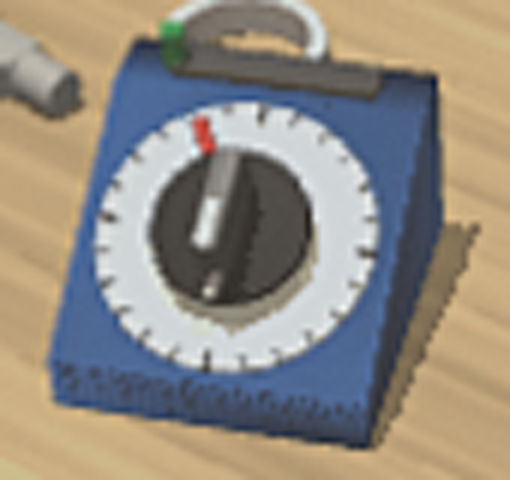

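View pics/b4.png

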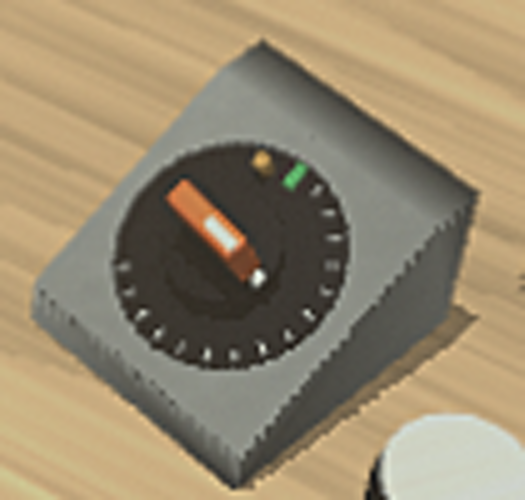

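```bash
cat > m.py <<'E'
from h import *
A=np.radians(28)
def frame(x,y,psi):
    c,s=np.cos(psi),np.sin(psi); R=np.array([[c,-s,0],[s,c,0],[0,0,1]])
    C=np.array([x,y,63.]); n=R@[-np.sin(A),0,np.cos(A)]; u=R@[np.cos(A),0,np.sin(A)]; r=np.cross(u,n)
    return R,C,n,u,r
def pt(fr,a,rad,out):
    R,C,n,u,r=fr; return C+n*out+rad*(u*np.cos(a)+r*np.sin(a))
def verts(x,y,psi,xf,w):
    R=frame(x,y,psi)[0]; P=[]
    for sy in(-w/2,w/2):
        for a in((-xf,0),(-xf,63-xf*np.tan(A)),(64,97),(95,97),(95,0)): P.append([a[0],sy,a[1]])
    return np.array(P)@R.T+[x,y,0]
E
cat > fit.py <<'E'
from m import *
from scipy.optimize import minimize
t=get_image("top");s=get_image("scene")
for q,w,x0 in(("dial_unit",150,(540,-180,np.pi+.4)),("counter_unit",140,(560,175,np.pi-.25))):
    M=[]
    for p in(t,s):
        d=silhouettes(p,q)[0]; m=d["pixels"].astype(np.uint8)
        m=cv2.morphologyEx(m,cv2.MORPH_OPEN,np.ones((3,3)))
        c=max(cv2.findContours(m,0,2)[0],key=cv2.contourArea)
        h=np.zeros((420*4,560*4),np.uint8); cv2.fillConvexPoly(h,cv2.convexHull(c)*4+2,1); M.append((p,h))
    def cost(v):
        tot=0
        for p,h in M:
            g=np.zeros_like(h); V=proj(p,verts(*v[:3],v[3],w))*4+2
            cv2.fillConvexPoly(g,cv2.convexHull(V.astype(np.float32)).round().astype(np.int32),1)
            tot+=1-(g&h).sum()/(g|h).sum()
        return tot
    best=min((minimize(cost,[x0[0],x0[1],x0[2]+dp,85],method="Nelder-Mead",options=dict(initial_simplex=np.array([[0,0,0,0],[25,0,0,0],[0,25,0,0],[0,0,.3,0],[0,0,0,10]])+[x0[0],x0[1],x0[2]+dp,85],maxiter=400)) for dp in(-.3,0,.3)),key=lambda r:r.fun)
    v=best.x;print(q,np.round(v,3),np.degrees(v[2]),best.fun)
    fr=frame(*v[:3]); R=66 if w==150 else 58
    for p,nm in((t,"t"),(s,"s")):
        f=6; i=cv2.resize(p["image"],None,fx=f,fy=f,interpolation=cv2.INTER_CUBIC)
        D=lambda P,col:[cv2.circle(i,tuple(((z+.5)*f).astype(int)),2,col,-1) for z in proj(p,P)]
        D([pt(fr,a,R,1) for a in np.arange(0,6.28,.05)],(255,0,255)); D(verts(*v[:3],v[3],w),(0,255,255))
        D([pt(fr,0,z,8) for z in range(0,60,4)],(0,255,0)); D([pt(fr,0,0,z) for z in range(0,50,2)],(255,255,0))
        c=((proj(p,fr[1])[0]+.5)*f).astype(int); cv2.imwrite(f"pics/fit_{q}_{nm}.png",i[c[1]-280:c[1]+280,c[0]-300:c[0]+300])
E
python3 fit.py; cd pics; python3 -c "
import cv2,numpy as np
for q in('dial','counter'): cv2.imwrite(f'c_{q}.png',cv2.resize(np.hstack([cv2.imread(f'fit_{q}_unit_{n}.png') for n in 'ts']),(800,373),interpolation=3))"
```

```text
dial_unit [ 537.472 -180.459    3.544   62.18 ] 203.04818286471556 0.08173765843523584
counter_unit [559.245 181.453   2.884  64.393] 165.2648580870093 0.04890922066090686
```

View pics/c_dial.png

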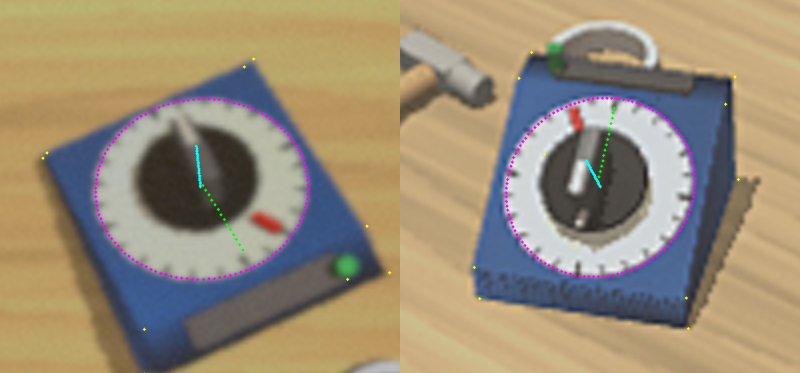

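View pics/c_counter.png

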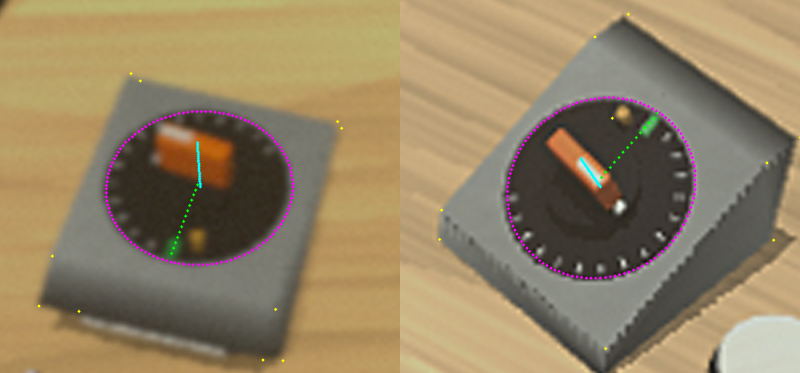

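```bash
cat > ang.py <<'E'
from m import *
DU=frame(537.5,-180.5,3.544); CU=frame(559.2,181.5,2.884)
def ang(p,uv,fr,out):
    R,C,n,u,r=fr;o,v=ray(p,uv);k=((C+n*out-o)@n)/(v@n);d=o+v*k-C
    return np.degrees(np.arctan2(d@r,d@u))%360,np.hypot(d@r,d@u)
E
python3 - <<'E'
from ang import *
t=get_image("top");s=get_image("scene")
S=lambda x,y:(195+(x+.5)/6-.5,140+(y+.5)/6-.5)
T=lambda x,y:(300+(x+.5)/5-.5,180+(y+.5)/5-.5)
print("tab",ang(s,S(205,135),DU,8),ang(t,T(333,260),DU,8))
print("ptr skirt scene",ang(s,S(212,283),DU,16),"bar",ang(s,S(208,222),DU,50),"top skirt",ang(t,T(222,125),DU,50))
C=lambda x,y:(300+(x+.5)/5-.5,190+(y+.5)/5-.5)
C2=lambda x,y:(160+(x+.5)/5-.5,180+(y+.5)/5-.5)
print("ctr",ang(s,C(258,277),CU,16),ang(s,C(220,232),CU,50),ang(t,C2(176,156),CU,16),ang(t,C2(202,124),CU,50))
for n,f in(("D",DU),("C",CU)): print(n,[np.round(q,3) for q in (f[1]+f[2]*40,f[2],f[3],f[4])])
print(np.round(observe()["eef_rot"],3))
E
```

```text
tab (np.float64(331.08147854271994), np.float64(50.67707962409525)) (np.float64(334.87398661189314), np.float64(51.275968634671294))
ptr skirt scene (np.float64(187.29777403661893), np.float64(29.457734335541396)) bar (np.float64(189.4187397271746), np.float64(12.603611283865979)) top skirt (np.float64(180.99059099885008), np.float64(24.407970383535975))
ctr (np.float64(98.93257918888887), np.float64(25.117606616733845)) (np.float64(104.27362146430987), np.float64(10.473639039645684)) (np.float64(94.0129370598045), np.float64(28.275065477256938)) (np.float64(97.64592869974342), np.float64(13.15085552518357))
D [array([ 554.779, -173.146,   98.318]), array([0.432, 0.184, 0.883]), array([-0.812, -0.346,  0.469]), array([-0.392,  0.92 ,  0.   ])]
C [array([577.359, 176.716,  98.318]), array([ 0.454, -0.12 ,  0.883]), array([-0.854,  0.225,  0.469]), array([ 0.255,  0.967, -0.   ])]
[[-0.     0.961  0.276]
 [ 0.     0.276 -0.961]
 [-1.    -0.    -0.   ]]
```

Fitted poses line up with both pictures. On the dial, the pointer is at about 187° and the tab at about 333°, so the shorter way is clockwise by about 146°. The counter is at about 98° and has to go counter-clockwise. I'll approach the dial from above first.

```bash
python3 -m pendant '[{"dx":19,"dy":21},{"dx":38,"dy":42.5},{"dx":38,"dy":42.5},{"dx":38,"dy":42.5},{"dx":38,"dy":42.5},{"dx":38,"dy":42.5},{"dx":38,"dy":42.5},{"dx":38,"dy":42.5},{"dx":38,"dy":42.5},{"dx":38,"dy":42.5},{"dx":38,"dy":42.5},{"dx":38,"dy":42.5}]' 0
python3 -c "
from plant import *
s=observe();print(s['t'],s['joint_pos'].round(1),s['position'].round(1))"
```

```text
1.35 [71.6 23.9 -0.6 92.5  0.3 63.6 -3. ] [ 172.6 -600.7  250.3]$[0]: bad value
```

```bash
python3 -m pendant '[{"dx":3.0,"dy":3.0,"dz":0.0,"twist":0.0},{"dx":6.0,"dy":6.0,"dz":0.0,"twist":0.0}]' 0
```

```text
t: 1.52
position: [230.5, -541.9, 249.9]
eef_rot: [[-0.001, 0.962, 0.272], [-0.0, 0.272, -0.962], [-1.0, -0.001, -0.0]]
force: [1.7, -0.3, -0.2]
opening: 85.4
```

```bash
python3 -m pendant '[{"dx":2.7,"dy":3.1,"dz":0,"twist":0},{"dx":5.4,"dy":6.2,"dz":0,"twist":0},{"dx":8.1,"dy":9.3,"dz":0,"twist":0},{"dx":10.8,"dy":12.4,"dz":0,"twist":0},{"dx":13.5,"dy":15.5,"dz":0,"twist":0},{"dx":16.2,"dy":18.6,"dz":0,"twist":0},{"dx":18.9,"dy":21.7,"dz":0,"twist":0},{"dx":21.6,"dy":24.8,"dz":0,"twist":0},{"dx":24.3,"dy":27.9,"dz":0,"twist":0},{"dx":27.0,"dy":31.0,"dz":0,"twist":0},{"dx":29.7,"dy":34.1,"dz":0,"twist":0},{"dx":32.4,"dy":37.0,"dz":0,"twist":0}]' 0
python3 -c "
from plant import *
import cv2
s=observe();print(s['t'],s['joint_pos'].round(1),s['position'].round(1))
cv2.imwrite('pics/w1.png',get_image('wrist')['image'])"
```

```text
t: 2.52
position: [556.6, -169.7, 250.5]
eef_rot: [[0.0, 0.961, 0.276], [-0.0, 0.276, -0.961], [-1.0, 0.0, 0.0]]
force: [1.4, -1.9, 0.8]
opening: 85.8
2.5167 [ 27.1  20.3 -16.5  98.4   6.4  62.2 -65.4] [ 556.6 -169.7  250.5]
```

View pics/w1.png

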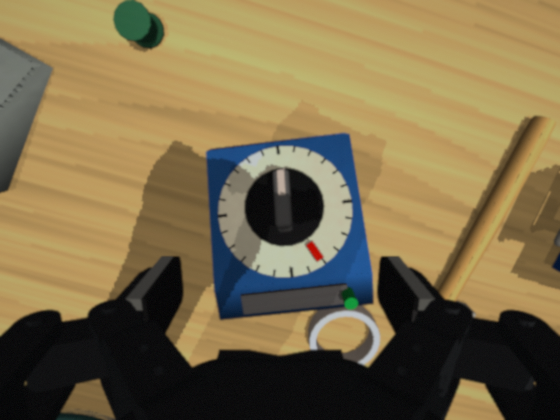

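The wrist view shows the dial bar nearly upright in the picture: white half at (281,180), tab at (314,251). The fingers are clear of everything.

```bash
python3 - <<'E'
from ang import *
w=get_image("wrist")
i=cv2.resize(w["image"][130:330,190:390],None,fx=3,fy=3,interpolation=cv2.INTER_CUBIC)
for a in np.arange(0,6.28,.05):
    z=proj(w,pt(DU,a,66,1))[0]; cv2.circle(i,(int((z[0]+.5-190)*3),int((z[1]+.5-130)*3)),1,(255,0,255),-1)
cv2.imwrite("pics/w2.png",i)
print(ang(w,(314,251),DU,8),ang(w,(281,170),DU,50))
E
python3 -m pendant '[{"dx":0,"dy":0,"dz":0,"twist":0.1}]' 0
python3 -c "
from plant import *
s=observe();print(s['joint_pos'].round(1))"
```

```text
(np.float64(333.43266133031597), np.float64(43.051624718643964)) (np.float64(174.58711509469344), np.float64(30.565484744685758))
t: 2.7
position: [556.5, -169.8, 250.0]
eef_rot: [[-0.0, 0.928, 0.372], [0.001, 0.372, -0.928], [-1.0, 0.0, -0.001]]
force: [-0.7, -0.7, -0.3]
opening: 85.2
[ 27.8  20.4 -17.5  98.3   6.8  62.3 -59.9]
```

View pics/w2.png

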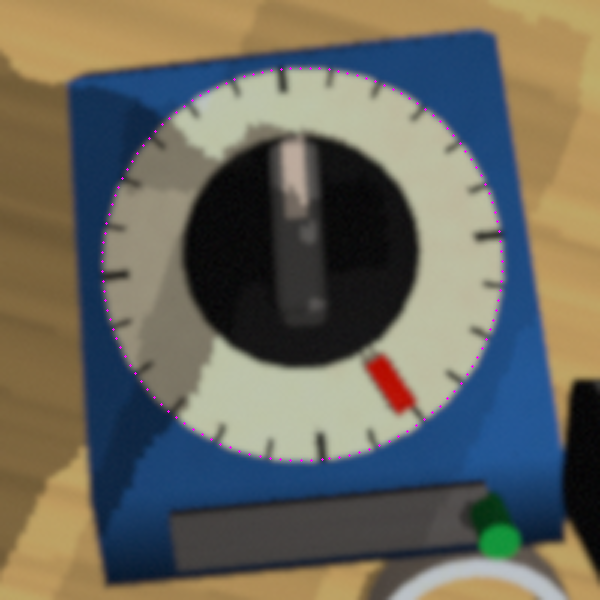

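```bash
python3 - <<'E'
from ang import *
w=get_image("wrist")  # fresh
import copy
# previous picture pose: recompute via saved crop needs old cam; use new picture instead
i=cv2.resize(w["image"][130:330,190:390],None,fx=3,fy=3,interpolation=cv2.INTER_CUBIC)
for a in np.radians([0,90,180,270]):
    z=proj(w,pt(DU,a,66,1))[0]; cv2.circle(i,(int((z[0]+.5-190)*3),int((z[1]+.5-130)*3)),2,(255,0,255),-1)
for a in np.radians([333,187]):
  for r in (25,50):
    z=proj(w,pt(DU,a,r,8 if r==50 else 50))[0]; cv2.circle(i,(int((z[0]+.5-190)*3),int((z[1]+.5-130)*3)),2,(255,255,0),-1)
cv2.imwrite("pics/w3.png",i)
E
```

```text
(no output)
```

View pics/w3.png

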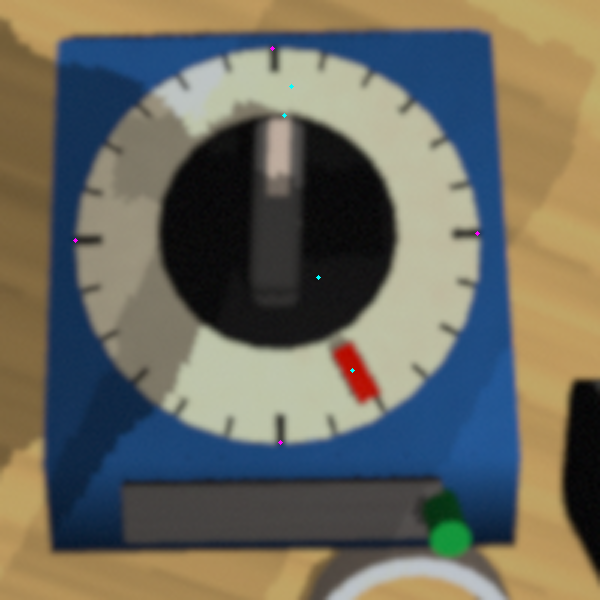

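```bash
python3 -m pendant '[{"dx":0,"dy":0,"dz":0,"twist":0.12},{"dx":0,"dy":0,"dz":0,"twist":0.24},{"dx":0,"dy":0,"dz":0,"twist":0.36},{"dx":0,"dy":0,"dz":0,"twist":0.48},{"dx":0,"dy":0,"dz":0,"twist":0.6},{"dx":0,"dy":0,"dz":0,"twist":0.72},{"dx":0,"dy":0,"dz":0,"twist":0.84},{"dx":0,"dy":0,"dz":0,"twist":0.96},{"dx":0,"dy":0,"dz":0,"twist":1.08},{"dx":0,"dy":0,"dz":0,"twist":1.2},{"dx":0,"dy":0,"dz":0,"twist":1.32},{"dx":0,"dy":0,"dz":0,"twist":1.44}]' 0
python3 -m pendant '[{"dx":0,"dy":0,"dz":0,"twist":0.12},{"dx":0,"dy":0,"dz":0,"twist":0.24},{"dx":0,"dy":0,"dz":0,"twist":0.36},{"dx":0,"dy":0,"dz":0,"twist":0.48},{"dx":0,"dy":0,"dz":0,"twist":0.6},{"dx":0,"dy":0,"dz":0,"twist":0.72},{"dx":0,"dy":0,"dz":0,"twist":0.84},{"dx":0,"dy":0,"dz":0,"twist":0.96},{"dx":0,"dy":0,"dz":0,"twist":1.08},{"dx":0,"dy":0,"dz":0,"twist":1.2},{"dx":0,"dy":0,"dz":0,"twist":1.32},{"dx":0,"dy":0,"dz":0,"twist":1.44}]' 0
python3 -m pendant '[{"dx":-0.1,"dy":-0.3,"dz":-2,"twist":0.11},{"dx":-0.1,"dy":-0.3,"dz":-5,"twist":0.11},{"dx":-0.1,"dy":-0.3,"dz":-8,"twist":0.11},{"dx":-0.1,"dy":-0.3,"dz":-10,"twist":0.11},{"dx":-0.1,"dy":-0.3,"dz":-10,"twist":0.11}]' 0
python3 - <<'E'
from ang import *
s=observe();print(s['t'],s['joint_pos'].round(1),s['position'].round(1),np.degrees(np.arctan2(s['eef_rot'][1,1],s['eef_rot'][0,1])))
a=get_image("scene")["image"][100:240,160:340];b=get_image("wrist")["image"]
cv2.imwrite("pics/d1.png",np.hstack([cv2.resize(a,(440,342)),cv2.resize(b,(360,342))]))
E
```

```text
t: 3.75
position: [555.3, -172.2, 250.3]
eef_rot: [[-0.0, -0.25, 0.968], [-0.0, 0.968, 0.25], [-1.0, -0.0, -0.0]]
force: [0.0, -0.2, 0.3]
opening: 85.2
t: 4.75
position: [555.3, -172.2, 250.3]
eef_rot: [[-0.0, -0.993, -0.121], [-0.0, -0.121, 0.993], [-1.0, 0.0, -0.0]]
force: [-0.1, -0.1, -0.1]
opening: 85.3
t: 5.17
position: [552.4, -175.0, 146.6]
eef_rot: [[-0.005, -0.975, -0.224], [0.002, -0.224, 0.975], [-1.0, 0.005, 0.003]]
force: [-0.7, -0.6, -0.2]
opening: 85.4
5.1667 [ 49.4  34.  -46.4 102.8  29.1  56.2  93.9] [ 552.4 -175.   146.6] -167.04558587504832
```

View pics/d1.png

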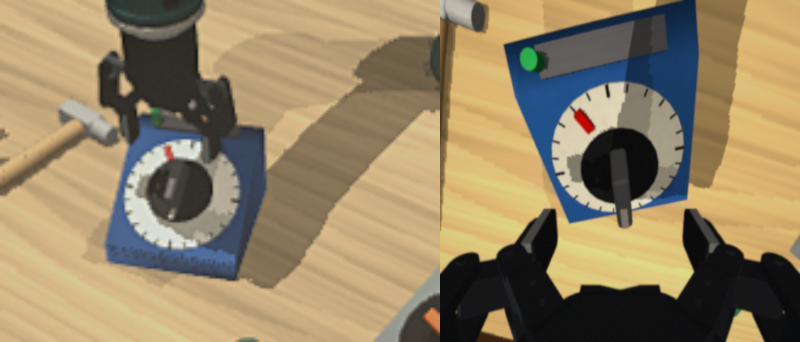

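```bash
python3 -m pendant '[{"dx":0.1,"dy":0.2,"dz":-2,"twist":0},{"dx":0.1,"dy":0.2,"dz":-3.5,"twist":0},{"dx":0.1,"dy":0.2,"dz":-4.5,"twist":0},{"dx":0.1,"dy":0.2,"dz":-4.5,"twist":0}]' 0
python3 -m pendant '[{"dx":0,"dy":0,"dz":0,"twist":0},{"dx":0,"dy":0,"dz":0,"twist":0},{"dx":0,"dy":0,"dz":0,"twist":0},{"dx":0,"dy":0,"dz":0,"twist":0},{"dx":0,"dy":0,"dz":0,"twist":0},{"dx":0,"dy":0,"dz":0,"twist":0},{"dx":0,"dy":0,"dz":0,"twist":0},{"dx":0,"dy":0,"dz":0,"twist":0}]' 1 20
python3 - <<'E'
from ang import *
s=observe();print(s['t'],s['joint_pos'].round(1),s['position'].round(1),s['force'],s['torque'],s['opening'])
a=get_image("scene")["image"][100:240,160:340];b=get_image("wrist")["image"]
cv2.imwrite("pics/d2.png",np.hstack([cv2.resize(a,(440,342)),cv2.resize(b,(360,342))]))
E
```

```text
t: 5.6
position: [554.9, -172.8, 104.0]
eef_rot: [[-0.002, -0.974, -0.226], [0.0, -0.226, 0.974], [-1.0, 0.002, 0.001]]
force: [-0.5, -0.1, -0.2]
opening: 85.3
t: 6.27
position: [555.8, -172.5, 105.6]
eef_rot: [[0.001, -0.974, -0.227], [-0.0, -0.227, 0.974], [-1.0, -0.001, -0.0]]
force: [0.1, 2.5, 5.8]
opening: 14.7
6.2667 [ 47.3  37.1 -44.2 104.1  32.2  52.1  91.5] [ 555.8 -172.5  105.6] [0.13513838 2.50686405 5.79347298] [0.23663056 0.01835943 0.12840361] 14.73474336523997
```

View pics/d2.png

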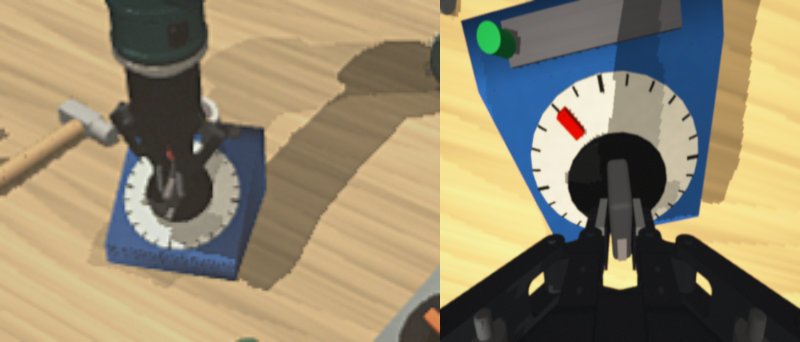

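The bar is gripped with a 14.7 mm opening. I'll start the clockwise turn gently and watch the force.

```bash
python3 -m pendant '[{"dx":0,"dy":0,"dz":0,"twist":-0.06},{"dx":0,"dy":0,"dz":0,"twist":-0.12},{"dx":0,"dy":0,"dz":0,"twist":-0.18},{"dx":0,"dy":0,"dz":0,"twist":-0.24},{"dx":0,"dy":0,"dz":0,"twist":-0.3},{"dx":0,"dy":0,"dz":0,"twist":-0.36}]'
python3 -m pendant '[{"dx":0,"dy":0,"dz":0,"twist":-0.06},{"dx":0,"dy":0,"dz":0,"twist":-0.12},{"dx":0,"dy":0,"dz":0,"twist":-0.18},{"dx":0,"dy":0,"dz":0,"twist":-0.24},{"dx":0,"dy":0,"dz":0,"twist":-0.3},{"dx":0,"dy":0,"dz":0,"twist":-0.36}]'
python3 -m pendant '[{"dx":0,"dy":0,"dz":0,"twist":-0.06},{"dx":0,"dy":0,"dz":0,"twist":-0.12},{"dx":0,"dy":0,"dz":0,"twist":-0.18},{"dx":0,"dy":0,"dz":0,"twist":-0.24},{"dx":0,"dy":0,"dz":0,"twist":-0.3},{"dx":0,"dy":0,"dz":0,"twist":-0.36}]'
python3 - <<'E'
from ang import *
s=observe();print(s['t'],s['joint_pos'].round(1),s['position'].round(1),s['force'],s['torque'],s['opening'])
a=get_image("scene")["image"][100:240,160:340];b=get_image("wrist")["image"]
cv2.imwrite("pics/d3.png",np.hstack([cv2.resize(a,(440,342)),cv2.resize(b,(360,342))]))
E
```

```text
t: 6.87
position: [556.4, -173.5, 106.1]
eef_rot: [[0.002, -0.991, 0.133], [-0.002, 0.133, 0.991], [-1.0, -0.002, -0.002]]
force: [0.3, -1.7, 10.5]
opening: 14.8
t: 7.37
position: [556.7, -174.2, 107.0]
eef_rot: [[0.003, -0.88, 0.475], [-0.003, 0.475, 0.88], [-1.0, -0.004, -0.002]]
force: [-2.8, -3.4, 24.3]
opening: 15.2
t: 7.87
position: [555.8, -174.4, 108.2]
eef_rot: [[0.0, -0.657, 0.754], [-0.004, 0.754, 0.657], [-1.0, -0.004, -0.003]]
force: [-19.2, -2.3, 55.2]
opening: 15.2
7.8667 [ 37.3  32.6 -30.  104.3  21.4  48.7  37.9] [ 555.8 -174.4  108.2] [-19.20830021  -2.34941173  55.17117473] [-2.90920575  5.60135492  0.93723475] 15.175764468798377
```

View pics/d3.png

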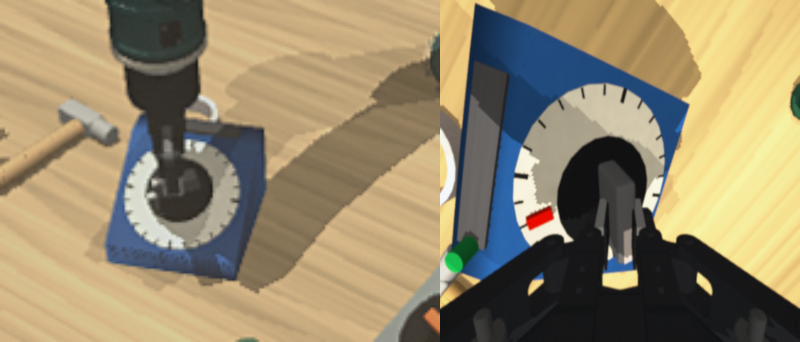

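The upward force grew to 55 N, so the uphill fingertip is bearing on the skirt or wedging. I'll ease the grip and lift at once.

```bash
python3 -m pendant '[{"dx":0,"dy":0,"dz":0.4,"twist":0},{"dx":0,"dy":0,"dz":0.4,"twist":0},{"dx":0,"dy":0,"dz":0.4,"twist":0}]' 0.7 20
python3 -m pendant '[{"dx":0,"dy":0,"dz":0.2,"twist":0},{"dx":0,"dy":0,"dz":0.2,"twist":0}]'
python3 - <<'E'
from ang import *
s=observe();print(s['t'],s['joint_pos'].round(1),s['position'].round(1),s['force'],s['torque'],s['opening'])
b=get_image("wrist")["image"]
cv2.imwrite("pics/d4.png",b)
E
```

```text
t: 8.22
position: [555.4, -173.0, 109.3]
eef_rot: [[-0.0, -0.658, 0.753], [-0.0, 0.753, 0.658], [-1.0, -0.0, -0.0]]
force: [-0.5, 0.1, -0.7]
opening: 25.7
t: 8.38
position: [555.4, -172.7, 111.2]
eef_rot: [[-0.0, -0.659, 0.752], [0.0, 0.752, 0.659], [-1.0, 0.0, -0.0]]
force: [0.0, -0.8, -0.0]
opening: 25.6
8.3833 [ 37.5  32.4 -30.3 104.3  21.   49.   38.3] [ 555.4 -172.7  111.2] [ 0.01750668 -0.84458294 -0.04902226] [-0.02754802  0.02907355  0.05536862] 25.61385544189039
```

View pics/d4.png

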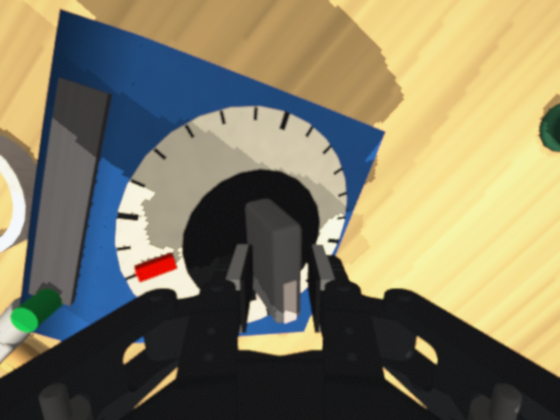

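```bash
python3 -m pendant '[{"dx":0,"dy":0,"dz":0,"twist":-0.07},{"dx":0,"dy":0,"dz":0,"twist":-0.14},{"dx":0,"dy":0,"dz":0,"twist":-0.21},{"dx":0,"dy":0,"dz":0,"twist":-0.28},{"dx":0,"dy":0,"dz":0,"twist":-0.35},{"dx":0,"dy":0,"dz":0,"twist":-0.42}]'
python3 -m pendant '[{"dx":0,"dy":0,"dz":0,"twist":-0.07},{"dx":0,"dy":0,"dz":0,"twist":-0.14},{"dx":0,"dy":0,"dz":0,"twist":-0.21},{"dx":0,"dy":0,"dz":0,"twist":-0.28},{"dx":0,"dy":0,"dz":0,"twist":-0.35},{"dx":0,"dy":0,"dz":0,"twist":-0.42}]'
python3 - <<'E'
from ang import *
s=observe();print(s['t'],s['joint_pos'].round(1),s['position'].round(1),s['force'],s['torque'],s['opening'])
b=get_image("wrist")["image"]
cv2.imwrite("pics/d5.png",b)
E
```

```text
t: 8.93
position: [555.2, -173.3, 111.0]
eef_rot: [[-0.001, -0.291, 0.957], [-0.0, 0.957, 0.291], [-1.0, -0.0, -0.001]]
force: [-2.0, -1.7, 1.3]
opening: 25.6
t: 9.43
position: [555.3, -172.9, 111.1]
eef_rot: [[-0.001, 0.124, 0.992], [-0.0, 0.992, -0.124], [-1.0, -0.0, -0.001]]
force: [-0.6, -0.5, 1.7]
opening: 25.4
9.4333 [ 29.1  30.4 -19.1 104.6  13.1  47.2  -3.6] [ 555.3 -172.9  111.1] [-0.56670949 -0.48563858  1.68468211] [-0.11053721  0.23309695  0.14402995] 25.4338945897706
```

View pics/d5.png

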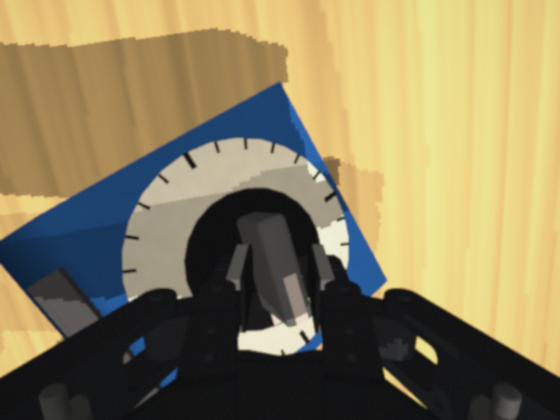

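```bash
python3 -m pendant '[{"dx":0,"dy":0,"dz":0,"twist":-0.07},{"dx":0,"dy":0,"dz":0,"twist":-0.14},{"dx":0,"dy":0,"dz":0,"twist":-0.21},{"dx":0,"dy":0,"dz":0,"twist":-0.28},{"dx":0,"dy":0,"dz":0,"twist":-0.35},{"dx":0,"dy":0,"dz":0,"twist":-0.42},{"dx":0,"dy":0,"dz":0,"twist":-0.42}]'
cat > ov.py <<'E'
import sys
from ang import *
# overlay of bar-top outline at candidate angles
def ov(name,cam,fr,L,angs,crop,tab=None,f=3):
    w=get_image(cam);x0,y0,x1,y1=crop
    i=cv2.resize(w["image"][y0:y1,x0:x1],None,fx=f,fy=f,interpolation=cv2.INTER_CUBIC)
    for a,col in zip(angs,[(255,255,0),(0,255,255),(255,0,255)]):
        a=np.radians(a)
        R,C,n,u,r=fr;b=u*np.cos(a)+r*np.sin(a);c=np.cross(n,b)
        P=[C+50*n+b*sx*L/2+c*sy*7 for sx,sy in((1,1),(1,-1),(-1,-1),(-1,1))]
        z=((proj(w,P)+.5-[x0,y0])*f).astype(int); cv2.polylines(i,[z],True,col,1)
        for rr in(26,37,50): 
            q=((proj(w,pt(fr,a,rr,16 if rr<40 else 8))[0]+.5-[x0,y0])*f).astype(int);cv2.circle(i,tuple(q),2,col,-1)
    cv2.imwrite(name,i)
E
python3 - <<'E'
from ov import *
s=observe();print(s['t'],s['joint_pos'].round(1),s['position'].round(1),s['force'],s['opening'],np.degrees(np.arctan2(s['eef_rot'][1,1],s['eef_rot'][0,1])))
ov("pics/d6.png","wrist",DU,50,[333,318],(130,130,390,330))
E
```

```text
t: 10.07
position: [555.8, -172.6, 111.3]
eef_rot: [[0.0, 0.516, 0.856], [-0.0, 0.856, -0.516], [-1.0, 0.0, 0.0]]
force: [1.3, 0.1, 1.2]
opening: 25.6
10.0667 [ 24.7  29.8 -13.5 104.7   9.2  46.6 -24.5] [ 555.8 -172.6  111.3] [1.26384351 0.14100523 1.23728283] 25.64785948507408 58.90544422360751
```

View pics/d6.png

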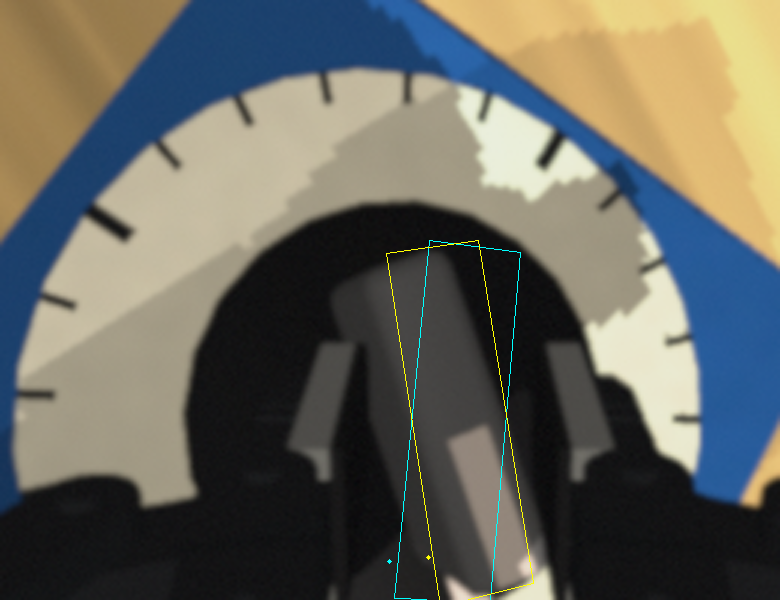

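```bash
python3 -m pendant '[{"dx":0,"dy":0,"dz":0,"twist":-0.06},{"dx":0,"dy":0,"dz":0,"twist":-0.12},{"dx":0,"dy":0,"dz":0,"twist":-0.18},{"dx":0,"dy":0,"dz":0,"twist":-0.24},{"dx":0,"dy":0,"dz":0,"twist":-0.3},{"dx":0,"dy":0,"dz":0,"twist":-0.3}]'
python3 - <<'E'
from ov import *
s=observe();print(s['t'],s['joint_pos'].round(1),s['position'].round(1),s['force'],s['opening'],np.degrees(np.arctan2(s['eef_rot'][1,1],s['eef_rot'][0,1])))
ov("pics/d7.png","wrist",DU,50,[333,323],(130,130,390,330))
E
```

```text
t: 10.62
position: [555.9, -172.7, 111.4]
eef_rot: [[0.001, 0.745, 0.667], [-0.0, 0.667, -0.745], [-1.0, 0.0, 0.001]]
force: [2.5, -0.0, 1.8]
opening: 25.5
10.6167 [ 21.6  29.4  -9.5 104.8   6.4  46.3 -39.3] [ 555.9 -172.7  111.4] [ 2.47429317 -0.01399986  1.75257901] 25.505050954199763 41.84415346437211
```

View pics/d7.png

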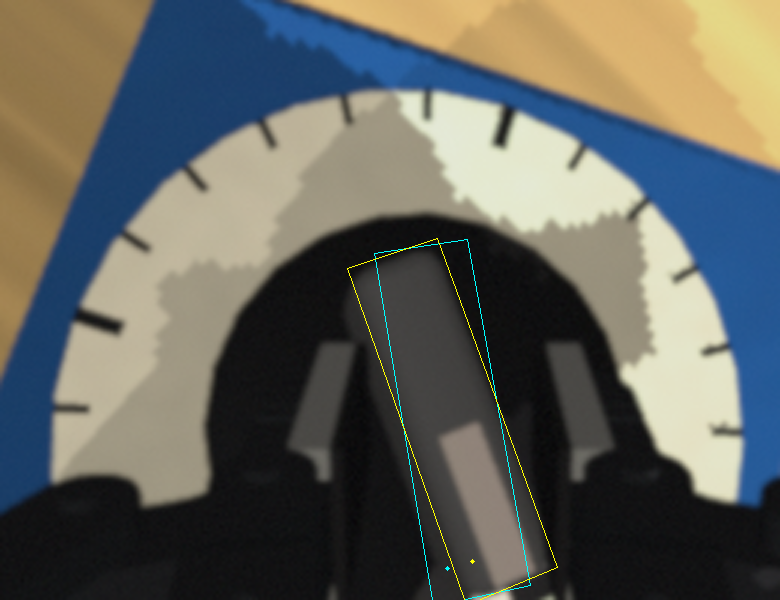

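```bash
python3 -m pendant '[{"dx":0,"dy":0,"dz":0,"twist":-0.05},{"dx":0,"dy":0,"dz":0,"twist":-0.1},{"dx":0,"dy":0,"dz":0,"twist":-0.12},{"dx":0,"dy":0,"dz":0,"twist":-0.12}]'
python3 - <<'E'
from ov import *
s=observe();print(s['t'],s['position'].round(1),s['force'],s['opening'],np.degrees(np.arctan2(s['eef_rot'][1,1],s['eef_rot'][0,1])))
ov("pics/d8.png","wrist",DU,50,[333,328],(130,130,390,330))
E
```

```text
t: 11.0
position: [555.7, -172.8, 111.4]
eef_rot: [[0.0, 0.818, 0.575], [-0.0, 0.575, -0.818], [-1.0, 0.0, 0.0]]
force: [2.9, -1.4, 1.8]
opening: 25.3
11.0 [ 555.7 -172.8  111.4] [ 2.91665547 -1.40089771  1.83797498] 25.333096771753546 35.07647842523912
```

View pics/d8.png

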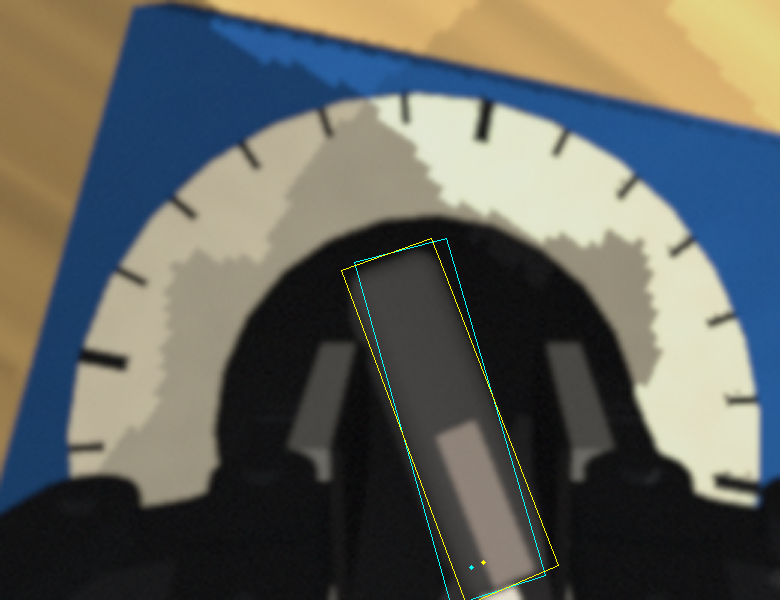

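```bash
python3 -m pendant '[{"dx":0,"dy":0,"dz":0,"twist":0.05},{"dx":0,"dy":0,"dz":0,"twist":0.05},{"dx":0,"dy":0,"dz":2,"twist":0.05},{"dx":0,"dy":0,"dz":5,"twist":0.05},{"dx":0,"dy":0,"dz":8,"twist":0.05},{"dx":0,"dy":0,"dz":11,"twist":0.05},{"dx":0,"dy":0,"dz":14,"twist":0.05},{"dx":0,"dy":0,"dz":14,"twist":0.05}]' 0
python3 - <<'E'
from ov import *
s=observe();print(s['t'],s['position'].round(1),s['force'],s['opening'])
ov("pics/e1.png","wrist",DU,50,[333,328],(150,100,410,300))
ov("pics/e2.png","scene",DU,50,[333,328],(190,135,290,220),f=7)
w=get_image("wrist"); cv2.imwrite("pics/e3.png",w["image"])
E
```

```text
t: 11.72
position: [557.1, -173.3, 256.8]
eef_rot: [[0.006, 0.79, 0.613], [-0.002, 0.613, -0.79], [-1.0, 0.004, 0.005]]
force: [0.2, 0.4, -0.5]
opening: 85.5
11.7167 [ 557.1 -173.3  256.8] [ 0.22818228  0.42077236 -0.5077197 ] 85.50191429457819
```

View pics/e1.png

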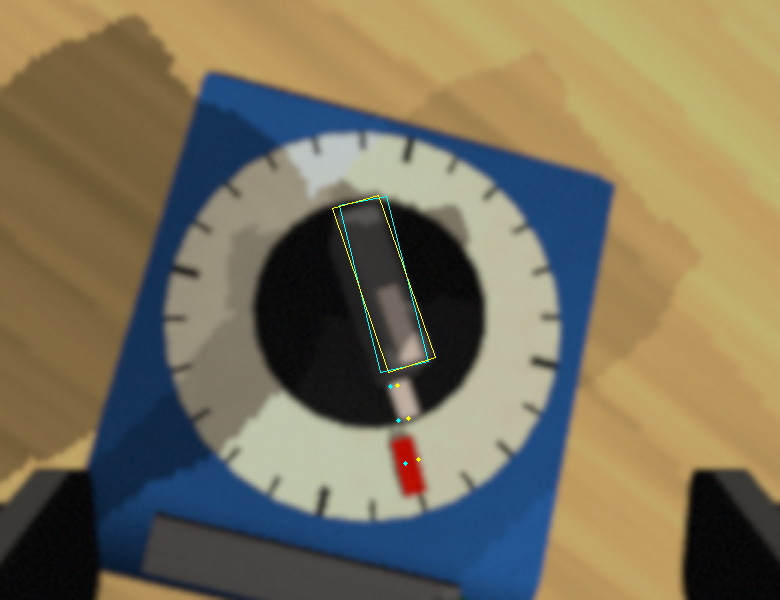

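View pics/e2.png

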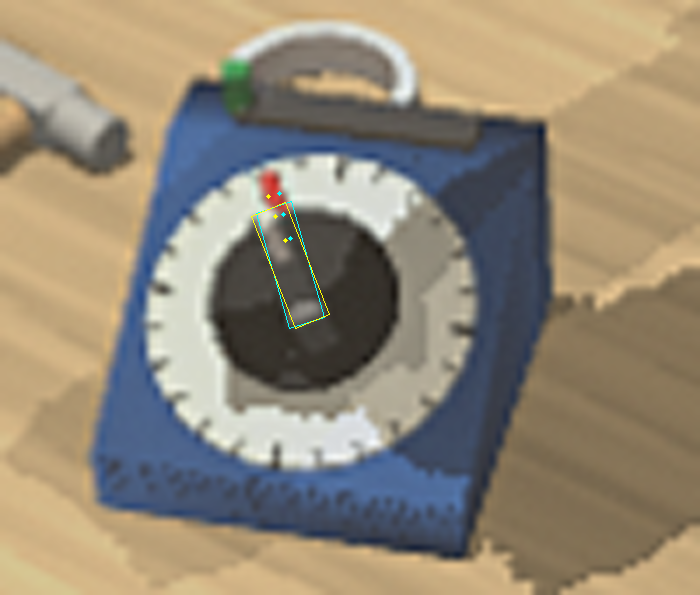

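```bash
cat > meas.py <<'E'
from ang import *
from scipy.optimize import minimize
def rect(p,fr,out,S=6,H=75,d=(0,0)):
    # orthorectified panel view: up = panel upper edge, right = viewer's right
    R,C,n,u,r=fr; g=np.arange(-H,H,1/S); X,Y=np.meshgrid(g,-g)
    P=C+n*out+X.ravel()[:,None]*r+Y.ravel()[:,None]*u
    z=proj(p,P)+np.array(d); z=z.reshape(*X.shape,2).astype(np.float32)
    return cv2.remap(p["image"],z[...,0],z[...,1],cv2.INTER_CUBIC)
E
python3 - <<'E'
from meas import *
w=get_image("wrist")
A=rect(w,DU,1,4);B=rect(w,DU,16,4)
for I in(A,B):
    c=I.shape[0]//2
    cv2.circle(I,(c,c),2,(255,0,255),-1); cv2.circle(I,(c,c),(66 if I is A else 38)*4,(255,0,255),1)
cv2.imwrite("pics/e4.png",np.hstack([A,B])[:, :][::1,::1]) if 0 else cv2.imwrite("pics/e4.png",cv2.resize(np.hstack([A[:, 80:480],B[:,80:480]]),(800,600)))
A=rect(w,DU,8);hsv=cv2.cvtColor(A,cv2.COLOR_BGR2HSV)
m=((hsv[...,0]<8)|(hsv[...,0]>172))&(hsv[...,1]>150)&(hsv[...,2]>80);ys,xs=np.nonzero(m);c=A.shape[0]/2
x=xs.mean()-c;y=c-ys.mean();print("tab",np.degrees(np.arctan2(x,y))%360,np.hypot(x,y)/6,m.sum()/36)
E
```

```text
tab 332.31154937303853 51.03527367300101 123.41666666666667
```

View pics/e4.png

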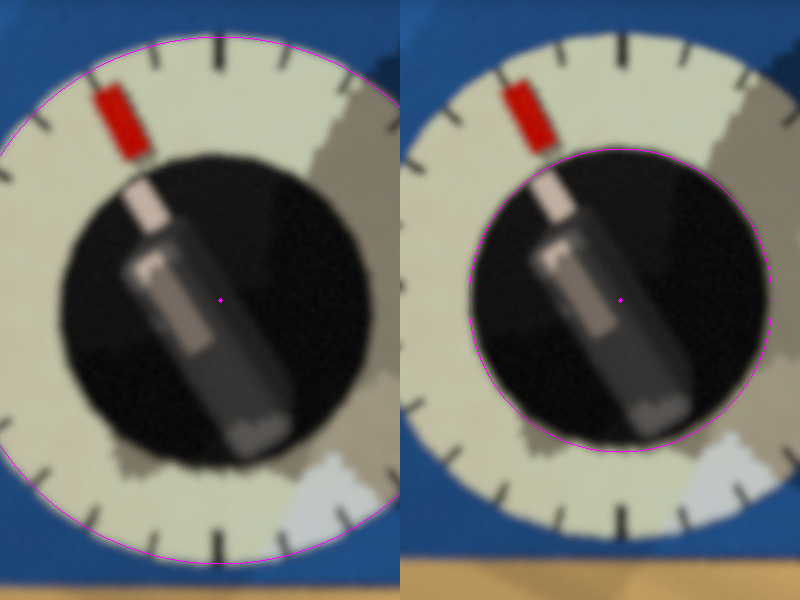

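```bash
cat >> meas.py <<'E'
def skirtmark(p,fr,r0,r1,lo,hi,thr=110,out=16,rs=None):
    I=rect(p,fr,out,6);g=cv2.cvtColor(I,cv2.COLOR_BGR2GRAY);c=I.shape[0]/2
    yy,xx=np.indices(g.shape);x=(xx-c)/6;y=(c-yy)/6;rr=np.hypot(x,y);a=np.degrees(np.arctan2(x,y))%360
    m=(rr>r0)&(rr<r1)&(a>lo)&(a<hi)&(g>thr)
    x,y=x[m],y[m];return np.degrees(np.arctan2(x.mean(),y.mean()))%360,np.hypot(x.mean(),y.mean()),m.sum()/36
E
python3 - <<'E'
from meas import *
w=get_image("wrist")
for th in(70,90,110): print(skirtmark(w,DU,28,36.5,310,350,th))
I=rect(w,DU,16,6);g=cv2.cvtColor(I,cv2.COLOR_BGR2GRAY);
# skirt centre: dark disc on light scale
m=(cv2.GaussianBlur(g,(0,0),3)<55).astype(np.uint8);c=max(cv2.findContours(m,0,1)[0],key=cv2.contourArea)
(e,ax,an)=cv2.fitEllipse(cv2.convexHull(c));print((np.array(e)-450)/6,np.array(ax)/6)
E
```

```text
(np.float64(326.9200492751633), np.float64(32.12873555092435), np.float64(68.13888888888889))
(np.float64(326.9232457984769), np.float64(32.148505940563666), np.float64(62.05555555555556))
(np.float64(326.9626100078874), np.float64(32.14053437740522), np.float64(55.77777777777778))
[-0.03019714 -0.58644613] [73.06713867 73.69556681]
```

The pointer reads about 326.5° and the tab about 332°. I'll go back in, straddle the bar and nudge it clockwise by about 5.5°.

```bash
python3 -m pendant '[{"dx":0,"dy":0,"dz":-4,"twist":0},{"dx":0,"dy":0,"dz":-8,"twist":0},{"dx":0,"dy":0,"dz":-11,"twist":0},{"dx":0,"dy":0,"dz":-13,"twist":0},{"dx":0,"dy":0,"dz":-14,"twist":0},{"dx":0,"dy":0,"dz":-14,"twist":0}]' 0
python3 -m pendant '[{"dx":0,"dy":0,"dz":0,"twist":0},{"dx":0,"dy":0,"dz":0,"twist":0},{"dx":0,"dy":0,"dz":0,"twist":0},{"dx":0,"dy":0,"dz":0,"twist":0},{"dx":0,"dy":0,"dz":0,"twist":0},{"dx":0,"dy":0,"dz":0,"twist":0},{"dx":0,"dy":0,"dz":0,"twist":-0.04},{"dx":0,"dy":0,"dz":0,"twist":-0.08},{"dx":0,"dy":0,"dz":0,"twist":-0.12},{"dx":0,"dy":0,"dz":0,"twist":-0.15},{"dx":0,"dy":0,"dz":0,"twist":-0.15}]' 0.7 20
python3 -c "
from plant import *
s=observe();print(s['position'],s['torque'])"
python3 -m pendant '[{"dx":0,"dy":0,"dz":0,"twist":0.03},{"dx":0,"dy":0,"dz":0,"twist":0.03},{"dx":0,"dy":0,"dz":0,"twist":0.03},{"dx":0,"dy":0,"dz":2,"twist":0.05},{"dx":0,"dy":0,"dz":5,"twist":0.05},{"dx":0,"dy":0,"dz":8,"twist":0.05},{"dx":0,"dy":0,"dz":11,"twist":0.05},{"dx":0,"dy":0,"dz":14,"twist":0.05},{"dx":0,"dy":0,"dz":14,"twist":0.05},{"dx":0,"dy":0,"dz":14,"twist":0.05}]' 0
cat > chk.py <<'E'
import sys
from meas import *
w=get_image("wrist"); lo,hi=310,355
m=skirtmark(w,DU,28,36.5,lo,hi,90)
A=rect(w,DU,8);hsv=cv2.cvtColor(A,cv2.COLOR_BGR2HSV);c=450
k=((hsv[...,0]<8)|(hsv[...,0]>172))&(hsv[...,1]>150)&(hsv[...,2]>80);ys,xs=np.nonzero(k)
x=xs.mean()-c;y=c-ys.mean();print("ptr",m,"tab",np.degrees(np.arctan2(x,y))%360,np.hypot(x,y)/6,len(xs)/36)
B=rect(w,DU,16,4);cv2.imwrite(sys.argv[1],np.hstack([B[:600,80:480],rect(w,DU,8,4)[:600,80:480]]))
E
python3 chk.py pics/f1.png
```

```text
t: 12.47
position: [554.1, -172.3, 108.6]
eef_rot: [[-0.005, 0.79, 0.613], [0.001, 0.613, -0.79], [-1.0, -0.003, -0.004]]
force: [-0.4, -0.1, 1.1]
opening: 85.3
t: 13.38
position: [555.9, -172.8, 111.7]
eef_rot: [[0.001, 0.874, 0.487], [-0.0, 0.487, -0.874], [-1.0, 0.001, 0.001]]
force: [1.1, 0.3, 1.3]
opening: 25.9
[ 555.94283374 -172.79351723  111.67559005] [-0.10394536 -0.34810709  0.02513597]
t: 14.22
position: [556.1, -172.9, 252.8]
eef_rot: [[0.003, 0.848, 0.531], [-0.001, 0.531, -0.848], [-1.0, 0.002, 0.002]]
force: [-0.2, 0.5, -0.8]
opening: 85.3
ptr (np.float64(331.84310618236), np.float64(32.172502740753934), np.float64(62.388888888888886)) tab 332.26299190025026 51.06129350065114 122.44444444444444
```

View pics/f1.png

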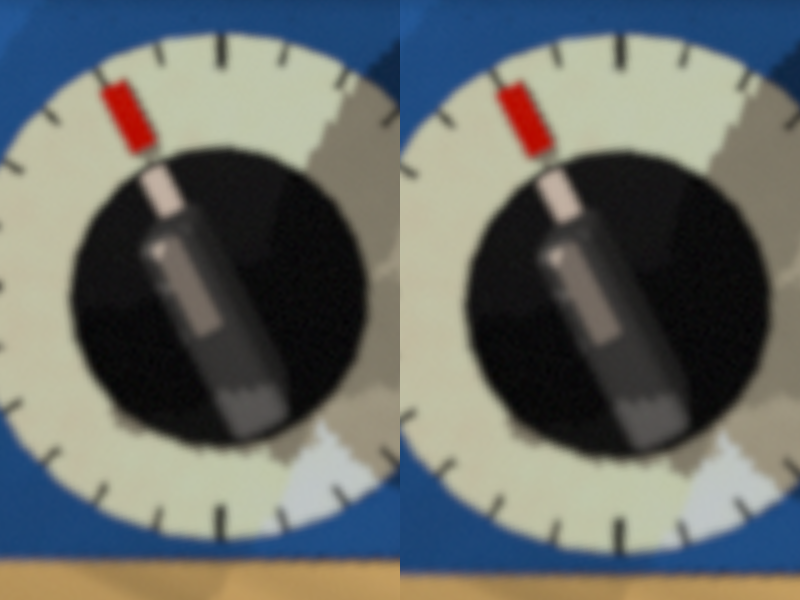

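The pointer is at 331.8° and the tab at 332.3°, collinear in the rectified view, so the dial is set. Next is the counter.

```bash
python3 -m pendant '[{"dx":0.2,"dy":3.5,"dz":0,"twist":0.06},{"dx":0.4,"dy":7,"dz":0,"twist":0.12},{"dx":0.6,"dy":10.5,"dz":0,"twist":0.18},{"dx":0.8,"dy":14,"dz":0,"twist":0.24},{"dx":1.0,"dy":17.5,"dz":0,"twist":0.3},{"dx":1.2,"dy":21,"dz":0,"twist":0.36},{"dx":1.4,"dy":24.5,"dz":0,"twist":0.42},{"dx":1.6,"dy":28,"dz":0,"twist":0.48},{"dx":1.8,"dy":31.5,"dz":0,"twist":0.54},{"dx":2.2,"dy":35,"dz":0,"twist":0.6},{"dx":2.2,"dy":35,"dz":0,"twist":0.63},{"dx":2.2,"dy":35,"dz":0,"twist":0.63}]' 0
python3 - <<'E'
from ov import *
s=observe();print(s['t'],s['joint_pos'].round(1),s['position'].round(1),np.degrees(np.arctan2(s['eef_rot'][1,1],s['eef_rot'][0,1])))
ov("pics/g1.png","wrist",CU,46,[98],(150,100,410,300))
E
```

```text
t: 15.27
position: [576.6, 179.3, 249.5]
eef_rot: [[-0.003, 0.367, 0.93], [0.0, 0.93, -0.367], [-1.0, -0.001, -0.003]]
force: [0.6, -1.9, 0.0]
opening: 85.1
15.2667 [ -2.9  23.4 -22.5  94.9   9.7  63.7 -49.6] [576.6 179.3 249.5] 68.4559777143067
```

View pics/g1.png

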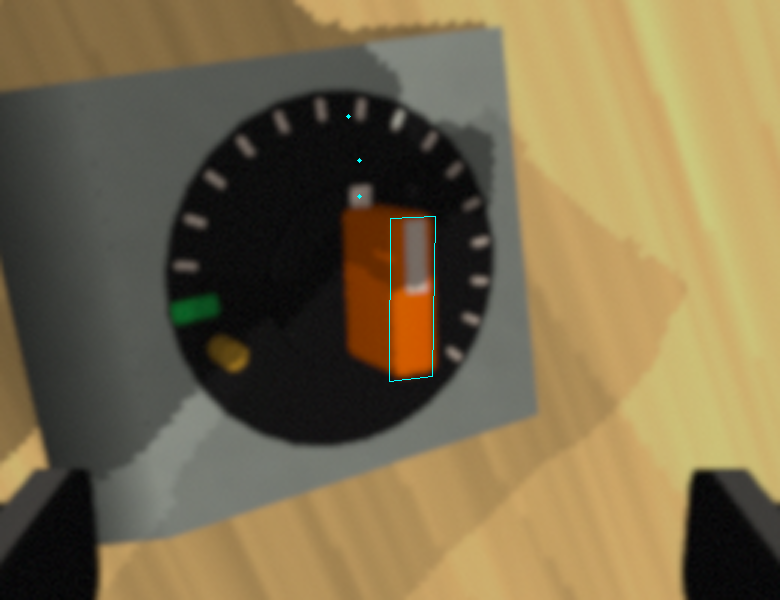

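```bash
python3 -m pendant '[{"dx":0,"dy":0,"dz":0,"twist":0},{"dx":0,"dy":0,"dz":-3,"twist":0},{"dx":0,"dy":0,"dz":-6,"twist":0},{"dx":0,"dy":0,"dz":-8,"twist":0},{"dx":0,"dy":0,"dz":-10,"twist":0},{"dx":0,"dy":0,"dz":-10,"twist":0}]' 0.4 20
python3 -m pendant '[{"dx":0,"dy":0,"dz":-2,"twist":0},{"dx":0,"dy":0,"dz":-3,"twist":0},{"dx":0,"dy":0,"dz":-4,"twist":0},{"dx":0,"dy":0,"dz":-4,"twist":0},{"dx":0,"dy":0,"dz":-4,"twist":0}]'
python3 -m pendant '[{"dx":0,"dy":0,"dz":0,"twist":0},{"dx":0,"dy":0,"dz":0,"twist":0},{"dx":0,"dy":0,"dz":0,"twist":0},{"dx":0,"dy":0,"dz":0,"twist":0}]' 0.7
python3 -c "
from plant import *
import cv2
s=observe();print(s['t'],s['torque']);cv2.imwrite('pics/g2.png',get_image('wrist')['image'])"
```

```text
t: 15.82
position: [575.9, 175.1, 147.4]
eef_rot: [[-0.005, 0.374, 0.927], [-0.002, 0.927, -0.374], [-1.0, -0.004, -0.004]]
force: [0.3, -0.7, -0.1]
opening: 51.4
t: 16.23
position: [577.6, 177.0, 111.5]
eef_rot: [[-0.0, 0.372, 0.928], [-0.0, 0.928, -0.372], [-1.0, -0.0, -0.0]]
force: [-0.2, 0.6, 0.7]
opening: 51.3
t: 16.57
position: [577.7, 177.3, 111.8]
eef_rot: [[0.001, 0.372, 0.928], [0.0, 0.928, -0.372], [-1.0, 0.0, 0.0]]
force: [1.0, 0.1, 0.2]
opening: 25.5
16.5667 [-0.04401459 -0.00367726  0.02140578]
```

View pics/g2.png

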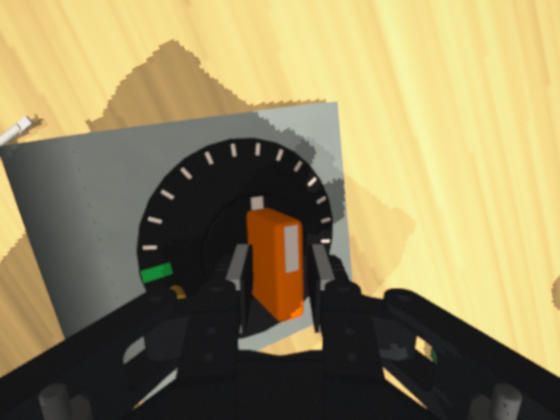

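The bar sits between the pads with no load on it. Now I'll turn it counter-clockwise, which is positive twist.

```bash
python3 -m pendant '[{"dx":0,"dy":0,"dz":0,"twist":0.07},{"dx":0,"dy":0,"dz":0,"twist":0.14},{"dx":0,"dy":0,"dz":0,"twist":0.21},{"dx":0,"dy":0,"dz":0,"twist":0.28},{"dx":0,"dy":0,"dz":0,"twist":0.35},{"dx":0,"dy":0,"dz":0,"twist":0.42},{"dx":0,"dy":0,"dz":0,"twist":0.49},{"dx":0,"dy":0,"dz":0,"twist":0.56}]'
python3 -m pendant '[{"dx":0,"dy":0,"dz":0,"twist":0.07},{"dx":0,"dy":0,"dz":0,"twist":0.14},{"dx":0,"dy":0,"dz":0,"twist":0.21},{"dx":0,"dy":0,"dz":0,"twist":0.28},{"dx":0,"dy":0,"dz":0,"twist":0.35},{"dx":0,"dy":0,"dz":0,"twist":0.42},{"dx":0,"dy":0,"dz":0,"twist":0.49},{"dx":0,"dy":0,"dz":0,"twist":0.56}]'
python3 -m pendant '[{"dx":0,"dy":0,"dz":0,"twist":0.07},{"dx":0,"dy":0,"dz":0,"twist":0.14},{"dx":0,"dy":0,"dz":0,"twist":0.21},{"dx":0,"dy":0,"dz":0,"twist":0.28},{"dx":0,"dy":0,"dz":0,"twist":0.35},{"dx":0,"dy":0,"dz":0,"twist":0.42}]'
python3 - <<'E'
from ov import *
s=observe();print(s['t'],s['joint_pos'].round(1),s['position'].round(1),s['force'],s['torque'],np.degrees(np.arctan2(s['eef_rot'][1,1],s['eef_rot'][0,1])))
ov("pics/g3.png","wrist",CU,46,[0,20],(130,130,390,330))
E
```

```text
t: 17.28
position: [578.5, 176.8, 111.8]
eef_rot: [[0.002, -0.181, 0.984], [-0.0, 0.984, 0.181], [-1.0, -0.001, 0.002]]
force: [4.2, -3.3, 1.4]
opening: 25.6
t: 17.95
position: [578.8, 177.3, 112.1]
eef_rot: [[0.003, -0.676, 0.737], [0.001, 0.737, 0.676], [-1.0, -0.001, 0.002]]
force: [5.0, 0.5, 2.6]
opening: 25.7
t: 18.45
position: [578.3, 177.5, 111.9]
eef_rot: [[0.002, -0.918, 0.397], [0.001, 0.397, 0.918], [-1.0, -0.001, 0.001]]
force: [3.1, 1.9, 1.8]
opening: 25.6
18.45 [  9.8  37.2 -40.4 100.6  29.4  53.1  23.5] [578.3 177.5 111.9] [3.08508901 1.89021045 1.80697497] [ 0.36056238 -0.72736779 -0.05270373] 156.5849315637384
```

View pics/g3.png

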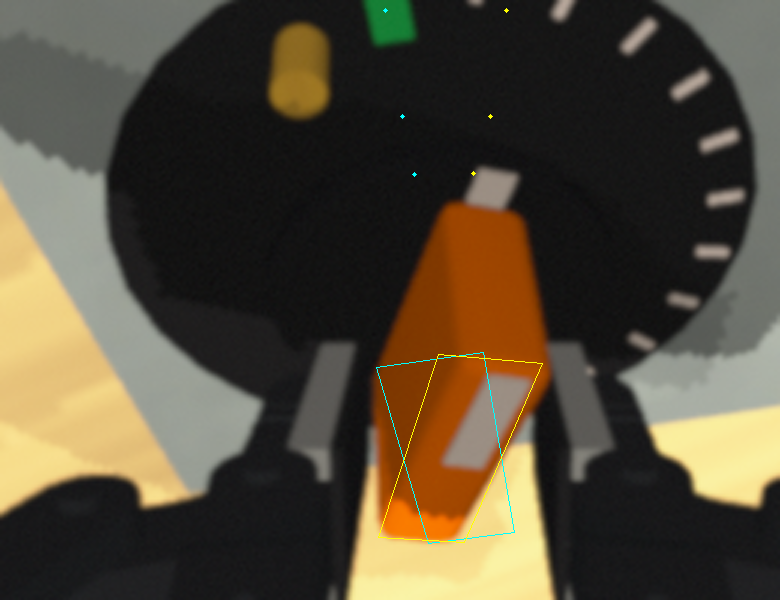

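```bash
python3 -m pendant '[{"dx":0,"dy":0,"dz":0,"twist":0.06},{"dx":0,"dy":0,"dz":0,"twist":0.12},{"dx":0,"dy":0,"dz":0,"twist":0.18},{"dx":0,"dy":0,"dz":0,"twist":0.24},{"dx":0,"dy":0,"dz":0,"twist":0.3},{"dx":0,"dy":0,"dz":0,"twist":0.36},{"dx":0,"dy":0,"dz":0,"twist":0.36}]'
python3 - <<'E'
from ov import *
s=observe();print(s['t'],s['joint_pos'].round(1),s['position'].round(1),s['force'],s['torque'],np.degrees(np.arctan2(s['eef_rot'][1,1],s['eef_rot'][0,1])))
ov("pics/g4.png","wrist",CU,46,[0,10],(130,130,390,330))
E
```

```text
t: 19.08
position: [577.8, 177.4, 111.5]
eef_rot: [[0.001, -0.999, 0.05], [0.0, 0.05, 0.999], [-1.0, -0.0, 0.0]]
force: [1.6, 2.3, 0.7]
opening: 25.8
19.0833 [ 12.8  38.9 -45.  100.6  33.   54.5  41.4] [577.8 177.4 111.5] [1.57393785 2.25487762 0.71952326] [ 0.39063129 -0.23752829 -0.08937686] 177.1088334767349
```

View pics/g4.png

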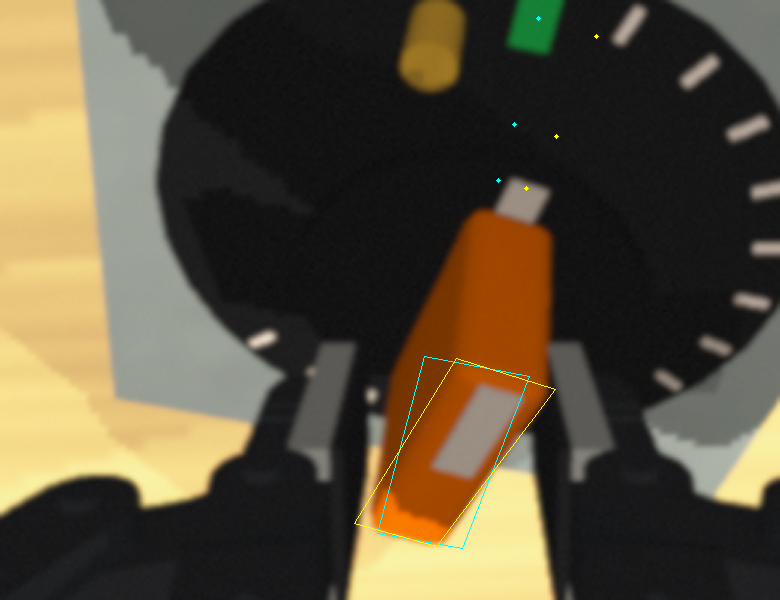

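Now at roughly 7°. I'll continue in small steps until the torque shows the stop.

```bash
P='from plant import *
s=observe();print(s["torque"].round(3),s["force"].round(1))'
python3 -m pendant '[{"dx":0,"dy":0,"dz":0,"twist":0.04},{"dx":0,"dy":0,"dz":0,"twist":0.08},{"dx":0,"dy":0,"dz":0,"twist":0.08}]'; python3 -c "$P"
python3 -m pendant '[{"dx":0,"dy":0,"dz":0,"twist":0.03},{"dx":0,"dy":0,"dz":0,"twist":0.03}]'; python3 -c "$P"
python3 -m pendant '[{"dx":0,"dy":0,"dz":0,"twist":0.03},{"dx":0,"dy":0,"dz":0,"twist":0.03}]'; python3 -c "$P"
python3 - <<'E'
from ov import *
ov("pics/g5.png","wrist",CU,46,[0,10],(130,130,390,330))
E
```

```text
t: 19.38
position: [577.6, 177.4, 111.4]
eef_rot: [[0.0, -1.0, -0.027], [0.0, -0.027, 1.0], [-1.0, -0.0, 0.0]]
force: [0.3, 2.1, 1.3]
opening: 25.4
[ 0.348 -0.249  0.007] [0.3 2.1 1.3]
t: 19.55
position: [577.6, 177.3, 111.3]
eef_rot: [[0.0, -0.998, -0.056], [0.0, -0.056, 0.998], [-1.0, -0.0, 0.0]]
force: [0.6, 1.8, 1.1]
opening: 25.7
[ 0.433 -0.247 -0.054] [0.6 1.8 1.1]
t: 19.72
position: [577.5, 177.3, 111.3]
eef_rot: [[0.0, -0.996, -0.087], [0.0, -0.087, 0.996], [-1.0, -0.0, 0.0]]
force: [1.1, 2.1, 1.4]
opening: 25.3
[ 0.421 -0.25  -0.087] [1.1 2.1 1.4]
```

View pics/g5.png

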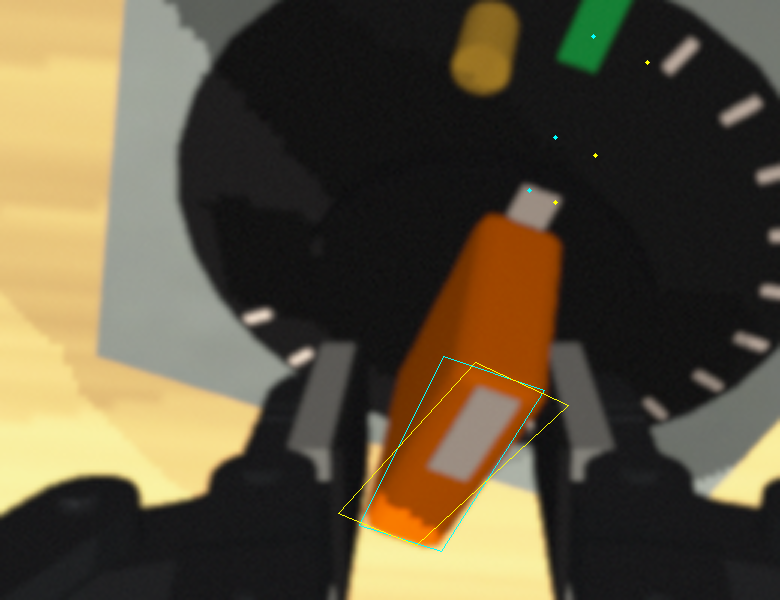

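```bash
P='from plant import *
s=observe();print(s["torque"].round(3),s["force"].round(1))'
python3 -m pendant '[{"dx":0,"dy":0,"dz":0,"twist":0.03},{"dx":0,"dy":0,"dz":0,"twist":0.03}]'; python3 -c "$P"
python3 -m pendant '[{"dx":0,"dy":0,"dz":0,"twist":0.03},{"dx":0,"dy":0,"dz":0,"twist":0.03}]'; python3 -c "$P"
python3 - <<'E'
from ov import *
ov("pics/g6.png","wrist",CU,46,[0,5],(130,130,390,330))
E
```

```text
t: 19.93
position: [577.5, 177.3, 111.3]
eef_rot: [[0.0, -0.993, -0.117], [0.0, -0.117, 0.993], [-1.0, -0.0, 0.0]]
force: [1.5, 1.8, 1.8]
opening: 25.5
[ 0.366 -0.204 -0.02 ] [1.5 1.8 1.8]
t: 20.1
position: [577.6, 177.4, 111.3]
eef_rot: [[0.0, -0.989, -0.147], [0.0, -0.147, 0.989], [-1.0, -0.0, 0.0]]
force: [1.5, 3.1, 2.0]
opening: 25.7
[ 0.515 -0.385 -0.058] [1.5 3.1 2. ]
```

View pics/g6.png

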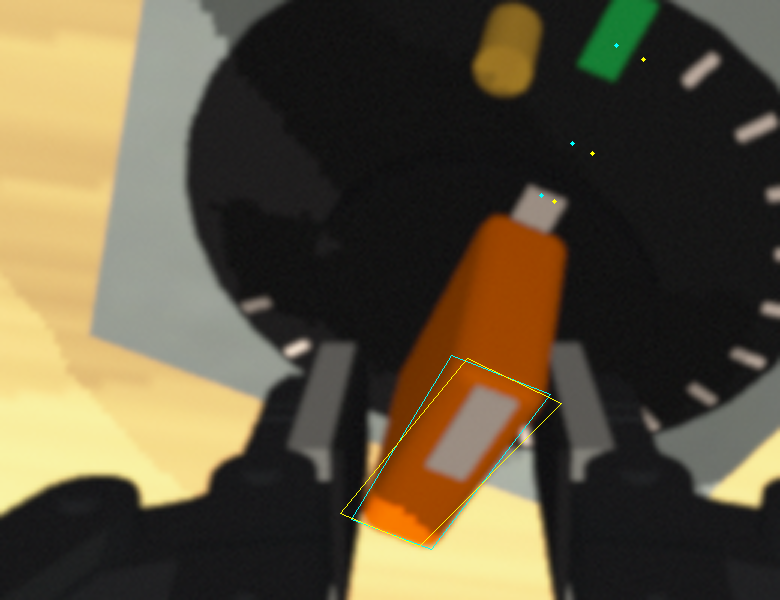

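```bash
P='from plant import *
s=observe();print(s["torque"].round(3),s["force"].round(1))'
for k in 1 2; do python3 -m pendant '[{"dx":0,"dy":0,"dz":0,"twist":0.03},{"dx":0,"dy":0,"dz":0,"twist":0.03}]'|grep -v t:; python3 -c "$P"; done
```

```text
position: [577.8, 177.6, 111.4]
force: [2.6, 4.1, 0.1]
opening: 25.3
[ 0.887 -0.836 -0.114] [2.6 4.1 0.1]
position: [578.0, 177.9, 111.5]
force: [6.0, 5.4, -0.6]
opening: 25.1
[ 1.243 -1.256 -0.167] [ 6.   5.4 -0.6]
```

The torque is climbing steeply, so the knob is at the stop. One more small press, then let go and look.

```bash
python3 -m pendant '[{"dx":0,"dy":0,"dz":0,"twist":0.03},{"dx":0,"dy":0,"dz":0,"twist":0.03}]'
python3 -m pendant '[{"dx":0,"dy":0,"dz":0,"twist":-0.05},{"dx":0,"dy":0,"dz":0,"twist":-0.1},{"dx":0,"dy":0,"dz":0,"twist":-0.13},{"dx":0,"dy":0,"dz":0,"twist":-0.13},{"dx":0,"dy":0,"dz":2,"twist":-0.13},{"dx":0,"dy":0,"dz":5,"twist":-0.13},{"dx":0,"dy":0,"dz":8,"twist":-0.13},{"dx":0,"dy":0,"dz":11,"twist":-0.13},{"dx":0,"dy":0,"dz":14,"twist":-0.13},{"dx":0,"dy":0,"dz":14,"twist":-0.13},{"dx":0,"dy":0,"dz":14,"twist":-0.13}]' 0.5
python3 - <<'E'
from meas import *
w=get_image("wrist"); 
for lo,hi in((-0.1,25),(335,360)): print(skirtmark(w,CU,24,29,lo,hi,90))
A=rect(w,CU,16,4);cv2.imwrite("pics/g7.png",np.hstack([A[:,100:500],rect(w,CU,1,4)[:,100:500]]))
a=get_image("scene")["image"][170:290,290:410];cv2.imwrite("pics/g8.png",cv2.resize(a,None,fx=5,fy=5,interpolation=2))
E
```

```text
t: 20.65
position: [578.1, 178.0, 111.5]
eef_rot: [[0.001, -0.972, -0.235], [0.002, -0.235, 0.972], [-1.0, -0.002, 0.001]]
force: [6.7, 7.6, -2.1]
opening: 25.7
t: 21.57
position: [577.9, 177.2, 252.4]
eef_rot: [[0.002, -0.994, -0.107], [-0.0, -0.107, 0.994], [-1.0, -0.002, -0.0]]
force: [0.1, -0.2, -0.7]
opening: 42.3
(np.float64(3.7577210928902876), np.float64(25.481683642417067), np.float64(11.083333333333334))
(np.float64(357.12971000431213), np.float64(25.428997724430772), np.float64(7.333333333333333))
```

View pics/g7.png

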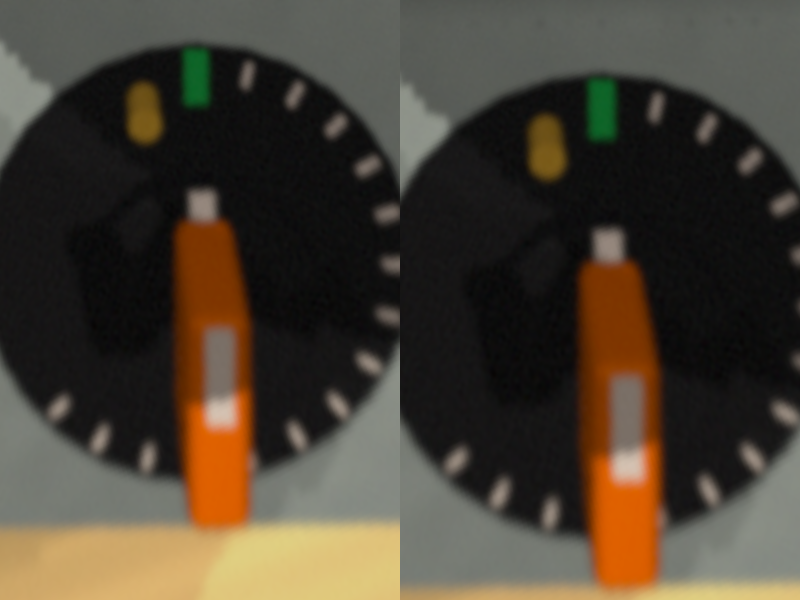

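View pics/g8.png

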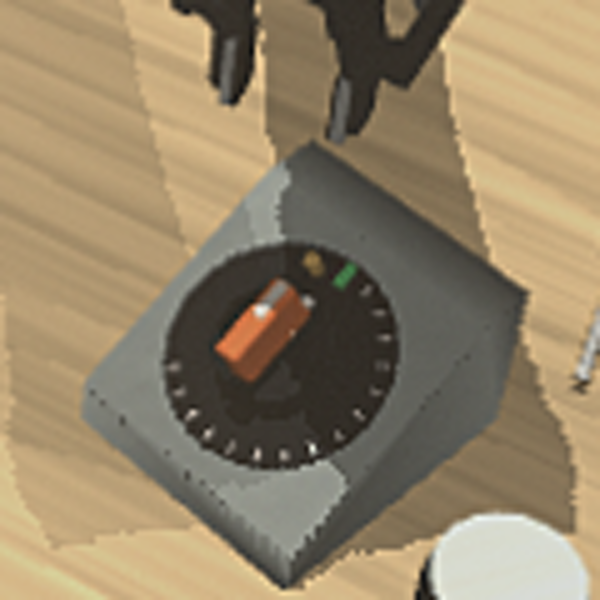

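The torque rise was mostly sideways force, so it doesn't prove the stop, and the mark reads about 1° off zero. I'll grip the bar firmly, since it has no lean at this angle, and press it against the stop.

```bash
python3 - <<'E'
from ang import *
s=observe();print(s['t'],s['position'].round(2),np.degrees(np.arctan2(s['eef_rot'][1,1],s['eef_rot'][0,1])), np.degrees(np.arctan2(CU[3][1],CU[3][0])))
E
python3 -m pendant '[{"dx":0,"dy":0,"dz":-4,"twist":-0.05},{"dx":0,"dy":0,"dz":-8,"twist":-0.1},{"dx":0,"dy":0,"dz":-11,"twist":-0.15},{"dx":0,"dy":0,"dz":-13,"twist":-0.17},{"dx":0,"dy":0,"dz":-14.1,"twist":-0.17},{"dx":0,"dy":0,"dz":-14.1,"twist":-0.17},{"dx":0,"dy":0,"dz":-14.1,"twist":-0.17}]' 0.5
python3 -m pendant '[{"dx":0,"dy":0,"dz":0,"twist":0},{"dx":0,"dy":0,"dz":0,"twist":0},{"dx":0,"dy":0,"dz":0,"twist":0},{"dx":0,"dy":0,"dz":0,"twist":0},{"dx":0,"dy":0,"dz":0,"twist":0},{"dx":0,"dy":0,"dz":0,"twist":0}]' 1 20
python3 -c "
from plant import *
s=observe();print(s['torque'].round(3),s['force'].round(1))"
```

```text
21.6667 [577.18 176.75 250.34] -173.82296863073907 165.24102811572942
t: 22.25
position: [577.4, 177.5, 110.3]
eef_rot: [[-0.001, -0.998, 0.061], [0.0, 0.061, 0.998], [-1.0, 0.001, 0.0]]
force: [-0.6, -0.2, 0.6]
opening: 42.5
t: 22.75
position: [578.2, 178.1, 111.6]
eef_rot: [[0.002, -0.998, 0.062], [0.001, 0.062, 0.998], [-1.0, -0.002, 0.001]]
force: [0.6, 4.7, 6.6]
opening: 16.7
[ 0.875 -0.065 -0.349] [0.6 4.7 6.6]
```

Closing at 11° past zero leaves the jaws at 16.7 mm instead of about 14.7, with −0.35 N m of yaw reaction. The bar won't follow the jaws, so it's held by the stop. I'll release, retreat and check.

```bash
python3 -m pendant '[{"dx":0,"dy":0,"dz":0,"twist":0},{"dx":0,"dy":0,"dz":0,"twist":0},{"dx":0,"dy":0,"dz":0,"twist":0},{"dx":0,"dy":0,"dz":2,"twist":0},{"dx":0,"dy":0,"dz":5,"twist":0},{"dx":0,"dy":0,"dz":8,"twist":0},{"dx":0,"dy":0,"dz":11,"twist":0},{"dx":0,"dy":0,"dz":14,"twist":0},{"dx":0,"dy":0,"dz":14,"twist":0},{"dx":0,"dy":0,"dz":14,"twist":0}]' 0.5
python3 - <<'E'
from meas import *
w=get_image("wrist"); 
I=rect(w,CU,16,6);g=cv2.cvtColor(I,cv2.COLOR_BGR2GRAY);c=450
yy,xx=np.indices(g.shape);x=(xx-c)/6;y=(c-yy)/6
m=(abs(x)<7)&(y>21)&(y<29)&(g>90)&(cv2.cvtColor(I,cv2.COLOR_BGR2HSV)[...,1]<90);print("mark",x[m].mean(),y[m].mean(),np.degrees(np.arctan2(x[m].mean(),y[m].mean())),m.sum()/36)
I=rect(w,CU,1,6);h=cv2.cvtColor(I,cv2.COLOR_BGR2HSV);m=(h[...,0]>50)&(h[...,0]<80)&(h[...,1]>150)&(y>35)&(y<60)&(abs(x)<10);print("green",x[m].mean(),y[m].mean())
A=rect(w,CU,16,4);cv2.imwrite("pics/g9.png",A)
p=get_image("top");cv2.imwrite("pics/g10.png",p["image"]);cv2.imwrite("pics/g11.png",get_image("scene")["image"])
E
```

```text
t: 23.58
position: [578.0, 177.1, 251.6]
eef_rot: [[0.002, -0.998, 0.062], [-0.0, 0.062, 0.998], [-1.0, -0.002, -0.0]]
force: [-0.5, 0.8, -0.6]
opening: 42.8
mark 0.4758638211382114 24.008130081300813 1.1355077964257676 36.44444444444444
green 0.27743624772313297 47.544968123861565
```

View pics/g9.png

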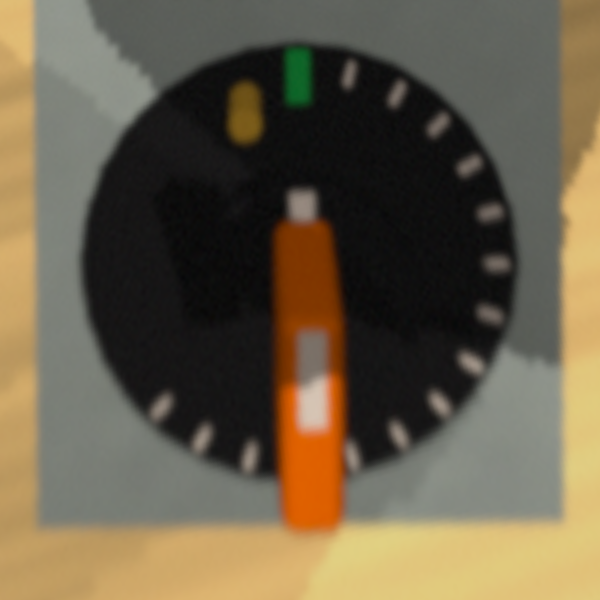

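View pics/g11.png

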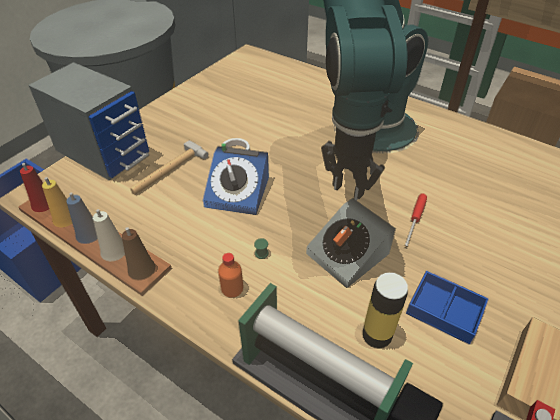

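```bash
python3 -c "
from plant import *
print(observe()['t'],job_done())"
```

```text
the job is handed in; nothing more can be done
23.7333 None
```

I turned the dial clockwise, the shorter way (about 145°), until its pointer lined up with the red tab. Then I turned the counter's reset knob counter-clockwise back to its zero stop. I let go of both and handed the job in at about 23.7 s.

**Last checks:**
- **Dial:** the pointer measured 331.8° and the tab 332.3°, in line in the rectified wrist picture. The tab read the same before and after.
- **Counter:** the mark reads about 0.4° from zero after allowing for a small bias in the picture (1.1° uncorrected). The last squeeze 11° past zero did not move the knob and met −0.35 N m of reaction, so it is against its stop.
- **Bench:** in the last scene picture the bystanders I can see look where they were, and the gripper is clear of both units. I judged this by eye and did not measure it.

**What did not go cleanly:**
- During the first dial turn a finger bore on or wedged against the knob and the upward force reached about 55 N at the wrist. I eased off and lifted at once, then finished with a loose straddle at only a few newtons. It was most likely the fingers pressing, not the gripper's body, but I cannot confirm that against the 40 N limit.
- After that turn the pointer was about 5.5° short, and one nudge corrected it.
- The first press on the counter did not prove the stop, because most of the torque was sideways load, so I repeated it with a firm grip.

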